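# Seat the kiln controller's board with its ejector levers

### The arm

A 6-joint arm with a two-finger parallel gripper is mounted at the origin on the work surface. World frame = base frame: x ahead of the robot, y to its left, z up, the work surface at z = 0. Lengths are in m, angles in rad, forces in N, time in s.
With the tool pointing down it reaches from about 0.325 to 0.775 m from the base axis. Payload 5.5 kg.
Tool frame: the origin (TCP) lies on the front face of the gripper's body, between the roots of the fingers; the fingertips stand 80 mm ahead of it and the grasp point (between the pads) lies 61 mm ahead of it (r.tip_extent is the distance from the TCP to the fingertips, in m); x points along the fingers, z is the direction in which the jaws open and shut, and the axes are right-handed (so a half turn about x gives the same grasp; the last joint's range is limited). The gripper opens to 88 mm and grips with 3 to 60 N. Pads are 20 mm wide; open, the fingers measure 115 mm over their backs; the gripper's body (75 mm by 178 mm) begins 61 mm behind the grasp point.
Start: joints at [1.223, 0.091, 1.231, -0, 1.82, -0.057], TCP at [0.172, 0.575, 0.303] pointing down, gripper open.
Joint ranges: [-2.87, 2.87], [-0.86, 2.18], [0.17, 2.46], [-1.51, 4.65], [0.06, 2.69], [-2.65, 2.65]. Speed limits (rad/s): [2.57, 2.57, 3.01, 3.14, 3.14, 3.14].

### API

Orientations are given as a unit quaternion [w, x, y, z].
In Python, from bench import r gives the robot as it stands.
- The arm moves only by the shell command python3 -m crank 'ROWS' [OPENING]. ROWS is JSON, a list of rows, each an object of numbers: "x", "y", "z": the shift along the tool's x, y, z in cm; "twist": the turn about the tool's x in degrees. A call has 1 to 8 rows; each row shifts and turns the commanded pose from where the row before left it, along the tool's axes as they then stand; what a row does not reach is not made up. A row lasts 1/12 s, in which the tool goes at most 41.7 mm and 7.16 degrees, less where a joint would pass 70% of its speed; a pose out of reach is approached as far as the arm can. A call with a gripper value outside its range is refused whole. OPENING is the opening, from 0 (shut) to 1 (fully open), set as the call begins (- or left out, the last holds). The fingers move at their own pace and stop on an object; the grip force is fixed at half the most. Time passes only in rows, so rows that do not move let the fingers close. It gives the time, the measured TCP pose, the force and the opening at its end, in the units of the state.
- r.read_state(): the state, without advancing time (a new reading comes with each control period).
- r.camera(name): name is "scene" or "top" or "wrist"; returns a dict with "frame" (480x640x3 uint8, red, green, blue), "camera_matrix" (3x3 intrinsics, pixels), "R" (3x3) and "t" (3): a world point X has camera coordinates R X + t; the wrist camera has in their place "tool_from_camera" (4x4, takes a point from camera to tool coordinates, whose origin is the TCP and whose axes are the tool frame's). Camera axes: x right, y down, z forward; pixel columns grow to the right and rows downward; lengths in m; the calibration is good to about 2 mm. The wrist camera is an equidistant fisheye: a pixel r from the principal point sees the ray r / f radians off the axis. A picture is of the moment at which its call begins: read the wrist's pose just before it. There is no depth.
- r.close_job(): hands the job in, once; it reports no verdict.
Trained networks look in the newest picture that a camera, given by its name, has taken for a name from the list of things; names that differ only in an ending like _2 or _b are one class to them, and where a whole thing is asked for, a point or a joint stands for the part that bears it (a point fixed in the world has none). Each returns a list of dicts, best first, with "confidence" (0 to 1); they miss things now and then, are a little off and sometimes report something else, mostly with a low value. They report only what shows in the picture. A call takes as long as a camera call.
- r.find_in(camera, query): "rect" ([centre column, centre row, width, height] in pixels, round what is visible of it).
- r.outline_of(camera, query): "region" (480x640 bool, what is visible of it) and "rect" ([centre column, centre row, width, height] in pixels, round what is visible of it).
The state is a dict: "time_s": time; "joint_positions": joint angles; "joint_vel": joint speeds; "joint_torque": joint torques, N m; "tool_pos": TCP position; "orientation": TCP orientation; "ft_force": force on the tool from outside, world axes, zero at the start; "moment": the same for the moment, N m; "grip_width": finger opening in m.
Only numpy, scipy, OpenCV 4.12 (cv2) and the standard library are available. Lean on these libraries where they do the work, as an engineer would, in place of code of your own. Each camera call takes 0.05 s, during which the arm holds its last target.

### The job

Take the circuit board out of the wooden stand, lower it upright into the card cage's slot until it rests on the spring contacts between the two open ejector levers, and let go of it. Then swing both levers gently inward until each comes up hard and the board bears firmly home at both ends (seating one end can loosen the other, so try the first again). Drive it down with the levers only, never by pushing on the board, and leave the other things on the bench where they are.

Things in the scene. Friction and masses are not known exactly. Their poses are not given: they have to be found in the camera images.
- board: Loose upright circuit board, 0.22 kg, green, either way round fits. Origin: middle of its bottom edge; y along its length, x across, z up. Foot 138 long x 6 mm thick up to z = 22; card 110 x 6 up to z = 80; aluminium grip rail 110 x 14 mm, z = 80 to 96. At each end a steel cross pin, 7 mm diameter, 12 mm long (x), at y = +/-64, z = 40. Starts upright in the stand.
- rail (a point): Middle of the board's grip rail, 88 mm above the board's bottom edge; the place to grip it, across the 14 mm thickness.
- stand: Fixed low wooden stand, 146 mm long (y), about 75 mm wide (x), 26 mm high. Origin under the slot's middle; the slot runs along y, open at its ends, 9 mm wide, its floor at z = 6 where the board's bottom edge stands. A small terracotta tile, 50 mm high, stands in a second slot at x = +25.
- cage: Fixed card cage: metal base 125 x 210 x 8 mm, transformer and terminals (46 mm high) on its +x side. Origin: underside, middle of the slot; y along the slot, z up. Slot 8 mm wide, 142 long, z = 8 to 36, mouth flared to 15 x 150. Levers pivot at y = +/-82, z = 50, x = 0. Board's bottom edge at z = 19 resting on the contacts (they give way at 6 N), 11.5 to 16.5 fully home.
- slot (a point): In the middle of the cage's slot near its mouth, 34 mm above the cage's origin.
- lever_l (a joint): Black lever at the cage's +y end, rad, growing outward: 0.92 to 1.0 open (start), stop at 1.05. Its inward hook (25 mm) comes over the board's pin at about 0.4 and drives it down. Arm leans outward of upright by value - 0.2. Stays where left; swings at about 3 to 7 N at the tip. Home is where it comes up hard, somewhere from 0 to 0.37: press to 9 or 10 N there, not over 15 N.
- lever_r (a joint): The same lever at the -y end, growing outward (towards -y). Its home is independent of the other's, and moving one lever home can leave the other end a little loose.
- tip_l (a point): On lever_l's arm, 62 mm from the pivot, just below the end of its paddle (9 mm thick, 18 mm wide along x). In the cage: y = 82 + 62 sin(q - 0.2), z = 50 + 62 cos(q - 0.2) mm, q the lever's value.
- tip_r (a point): The same on lever_r (y negative).
- foot_l: Fixed foot in the floor of the slot at y = +62 of the cage, carrying the hidden seat on which that end of the board's bottom edge comes to rest. Its origin (z = 8 in the cage) does not show the seat's height, which differs by up to 2.2 mm either way from z = 14.
- foot_r: The same at y = -62.
- glaze_jar: Bystander: white jar, 72 mm across.
- oxide_jar: Bystander: brown jar, 60 mm across.
- screwdriver: Bystander: screwdriver lying between cage and stand.
- tile: Bystander: square tile 70 x 70 x 9 mm lying flat.
- screw_dish: Bystander: small steel dish 70 x 50 mm.
- roller: Bystander: short wooden rolling rod lying on the bench, 24 mm across, 90 mm long.

How it is judged:
On the way:
1. the board rests upright in the cage's slot between the two open levers, let go (horizontal distance between board and cage below 0.006 m and angle between the y axis of board and the y axis of cage, either way round below 0.08 rad and angle between board's own z axis and vertical below 0.15 rad and z of board in the frame of cage below 0.023 m and value of joint each of lever_l, lever_r above 0.6 rad and contact force between the fingers and board below 0.1 N and linear speed of board below 0.03 m/s), for 0.2 s.
At the end, for the whole second after the job is handed in: The board stands in the cage's slot (within 6 mm, 0.06 rad along the slot, upright within 0.1 rad), its bottom edge less than 17.5 mm above the cage's underside and bearing on the seats of both feet (over 0.3 N on each), both levers swung in below 0.45 rad, the board at rest and released (contact force between board and foot_l above 0.3 N and contact force between board and foot_r above 0.3 N and z of board in the frame of cage below 0.0175 m and horizontal distance between board and cage below 0.006 m and angle between the y axis of board and the y axis of cage, either way round below 0.06 rad and angle between board's own z axis and vertical below 0.1 rad and value of joint each of lever_l, lever_r below 0.45 rad and linear speed of board below 0.01 m/s); the robot touches nothing.
It fails at once if a lever or the cage is pushed with more than 18 N (contact force between any of the fingers, the arm and cage above 18 N).
It fails at once if the board is pushed down by hand: the robot touches it while its bottom edge, in the cage's slot, is below 16.3 mm (contact force between any of the fingers, the arm and board above 1 N and horizontal distance between board and cage below 0.03 m and z of board in the frame of cage below 0.0163 m).
It fails at once if a bystander is moved by more than 30 mm (distance of any of glaze_jar, oxide_jar, screwdriver, tile, roller, screw_dish from where it was at the start of the episode above 0.03 m).
It also fails if it takes over 70 s, if anything falls off the work surface, if the arm or the gripper's body presses on something with over 40 N, if the wrist force passes 120 N, or if a joint passes its speed limit or range.

## Working session

There is one attempt and no reset: what is moved stays moved. The work goes in short steps, Python scripts to look and compute and a shell command to move; the robot and the scene stay as the last step left them, time stands still between calls to the robot, and variables do not carry over. Pictures are saved under pics/ and viewed, and the job is handed in when it is done.

```bash
ls; mkdir -p pics; python3 - <<'E'
from bench import r
import cv2
s=r.read_state(); print({k:(v if not hasattr(v,'round') else v) for k,v in s.items()})
for n in ("scene","top","wrist"):
    c=r.camera(n); cv2.imwrite(f"pics/{n}0.png",c["frame"][:,:,::-1])
    print(n,{k:v.tolist() if hasattr(v,'tolist') else v for k,v in c.items() if k!="frame"})
    for q in ("board","stand","cage","lever_l","lever_r"):
        print(q,[(d["rect"],round(d["confidence"],2)) for d in r.find_in(n,q)][:3])
E
```

```text
pics
{'time_s': 0.0, 'joint_positions': array([ 1.22328689e+00,  9.18583787e-02,  1.23186660e+00, -8.76478671e-06,
        1.81979508e+00, -5.67161573e-02]), 'joint_vel': array([ 0.00184387, -0.00063512, -0.00024336,  0.00129172, -0.00095218,
        0.00069318]), 'joint_torque': array([-2.13767480e-04, -4.46449077e+01, -4.06445360e+01,  6.96084648e-02,
        2.93786300e-02, -1.10590024e-04]), 'tool_pos': array([0.17199338, 0.57467585, 0.30151791]), 'orientation': array([ 0.56659978, -0.42265883,  0.56773401,  0.42190318]), 'ft_force': array([-0.23693238, -0.14620245,  0.14852439]), 'moment': array([-0.03060343,  0.04255502,  0.00028102]), 'grip_width': 0.08780869302657697}
scene {'camera_matrix': [[534.2422142084026, 0.0, 325.0277481203604], [0.0, 534.2422142084026, 236.93980136424742], [0.0, 0.0, 1.0]], 'R': [[0.03245483071601667, 0.9994481273292162, -0.007079882860440835], [0.8501781845773159, -0.031330597172740816, -0.5255620307343544], [-0.5254938043707212, 0.011037864780939806, -0.8507258236994242]], 't': [-0.015274460903373909, -0.4057760698612394, 1.5027797946868293]}
board
[... 923 characters left out ...]
5)]
cage [([399.8, 260.2, 114.8, 60.1], 0.89)]
lever_l [([355.7, 264.8, 23.6, 4.1], 0.65), ([442.9, 260.2, 22.8, 7.2], 0.46)]
lever_r [([355.7, 264.8, 23.6, 4.1], 0.65), ([442.9, 260.2, 22.8, 7.2], 0.46)]
wrist {'camera_matrix': [[371.64829954431775, 0.0, 326.78184888377984], [0.0, 371.64829954431775, 235.21983576207666], [0.0, 0.0, 1.0]], 'tool_from_camera': [[-0.000991610216516994, -0.25067272886948044, 0.9680713815160037, -0.08290314626497602], [0.0007942667747991474, -0.9680717495358927, -0.2506720105851556, 0.06904803200305935], [0.9999991929244079, 0.000520338007281032, 0.0011590508570505883, 0.0002655890626260815], [0.0, 0.0, 0.0, 1.0]]}
board []
stand []
cage []
lever_l []
lever_r []
```

```bash
python3 - <<'E'
import cv2
for n,(x0,y0,x1,y1) in {"scene":(140,160,460,400),"top":(180,190,500,430)}.items():
    im=cv2.imread(f"pics/{n}0.png")[y0:y1,x0:x1]
    cv2.imwrite(f"pics/{n}0z.png",cv2.resize(im,None,fx=2.5,fy=2.5,interpolation=cv2.INTER_CUBIC))
E
```

```text
(no output)
```

View pics/scene0z.png

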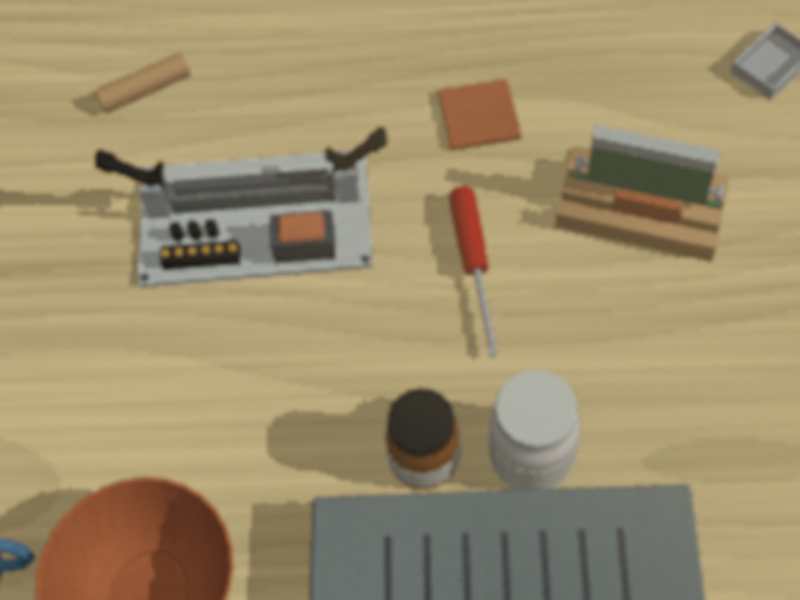

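View pics/top0z.png

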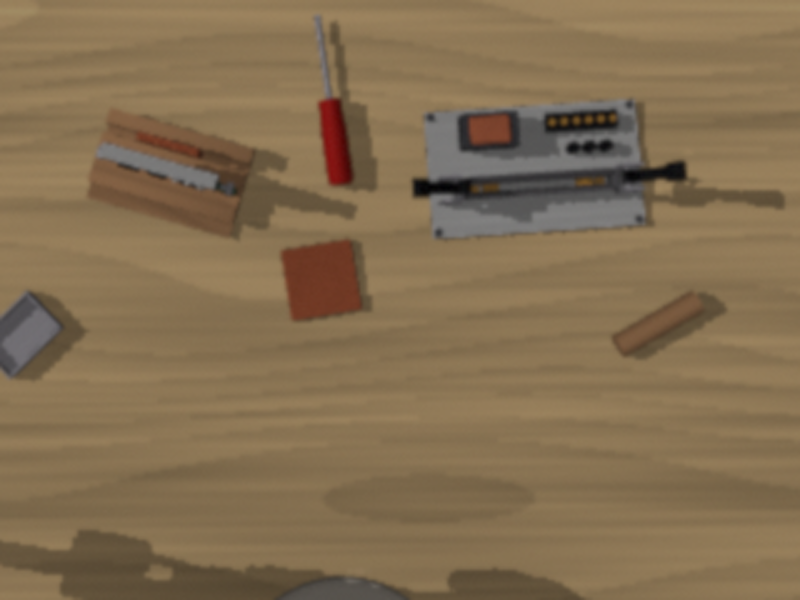

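View pics/wrist0.png

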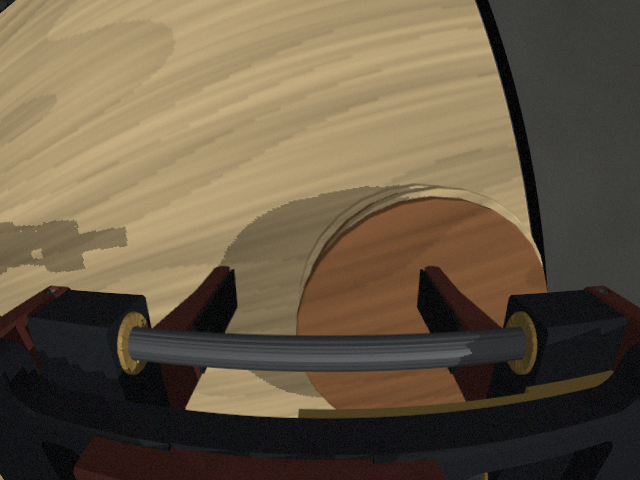

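```bash
cat > h.py <<'E'
from bench import r
import numpy as np, cv2
from scipy.spatial.transform import Rotation as Rot
def pose():
    s=r.read_state(); q=s["orientation"]
    return np.array(s["tool_pos"]), Rot.from_quat([q[1],q[2],q[3],q[0]]).as_matrix(), s
def ray(c,uv,P=None):
    K=c["camera_matrix"]; u=np.array(uv,float)
    if "R" in c:
        d=np.linalg.inv(K)@np.array([u[0],u[1],1]); return -c["R"].T@c["t"], c["R"].T@d
    x=(u[0]-K[0,2])/K[0,0]; y=(u[1]-K[1,2])/K[1,1]; th=np.hypot(x,y)
    d=np.array([x/th*np.sin(th),y/th*np.sin(th),np.cos(th)]) if th>0 else np.array([0,0,1.])
    T=c["tool_from_camera"]; p,R=P
    return p+R@T[:3,3], R@(T[:3,:3]@d)
def onz(c,uv,z,P=None):
    o,d=ray(c,uv,P); return o+d*(z-o[2])/d[2]
def proj(c,X,P=None):
    K=c["camera_matrix"]; X=np.asarray(X,float)
    if "R" in c:
        v=K@(c["R"]@X+c["t"]); return v[:2]/v[2]
    p,R=P; T=c["tool_from_camera"]
    v=T[:3,:3].T@(R.T@(X-p)-T[:3,3]); th=np.arctan2(np.hypot(v[0],v[1]),v[2]); n=np.hypot(v[0],v[1])+1e-12
    return np.array([K[0,2]+K[0,0]*th*v[0]/n,K[1,2]+K[1,1]*th*v[1]/n])
def plan(target,zdir=None,depth=0.061):
    """target: desired world position of point depth ahead of TCP; zdir: wanted tool z horizontal direction; prints shift in tool axes (cm), twist"""
    p,R,s=pose()
    d=np.asarray(target)-(p+depth*R[:,0]); out=R.T@d*100
    tw=None
    if zdir is not None:
        z=np.array([zdir[0],zdir[1],0.])/np.hypot(*zdir[:2]); v=R.T@z
        a=np.degrees(np.arctan2(-v[1],v[2]))
        a=(a+90)%180-90
        tw=a
    return out,tw
def snap(n,name):
    p,R,s=pose(); c=r.camera(n); cv2.imwrite(f"pics/{name}.png",c["frame"][:,:,::-1]); return c,(p,R)
E
python3 - <<'E'
from h import *
p,R,s=pose(); print(R.round(3))
c=r.camera("top")
f=lambda u,v:(180+u/2.5,190+v/2.5)
a=onz(c,f(97,150),.102);b=onz(c,f(217,182),.102)
print("rail ends",a,b,"mid",(a+b)/2,np.linalg.norm(a-b), np.degrees(np.arctan2(*(b-a)[:2])))
for n,uv in dict(tl=(428,113),tr=(630,104),br=(640,220),bl=(438,233)).items(): print(n,onz(c,f(*uv),.008))
a=onz(c,f(470,187),.036);b=onz(c,f(612,180),.036);print("slot ends",a,b,(a+b)/2,np.linalg.norm(a-b))
print("tips",onz(c,f(420,187),.093),onz(c,f(678,170),.093))
E
```

```text
[[-0.    -0.958  0.287]
 [ 0.     0.287  0.958]
 [-1.     0.     0.   ]]
rail ends [0.51142763 0.22054177 0.102     ] [0.48115069 0.11075084 0.102     ] mid [0.49628916 0.1656463  0.102     ] 0.11388916487717864 -164.5827947981892
tl [ 0.55436158 -0.0910722   0.008     ]
tr [ 0.56188255 -0.2919009   0.008     ]
br [ 0.44682333 -0.2983068   0.008     ]
bl [ 0.43581502 -0.09904927  0.008     ]
slot ends [ 0.47891613 -0.12831255  0.036     ] [ 0.48455676 -0.26596987  0.036     ] [ 0.48173644 -0.19714121  0.036     ] 0.1377728357025741
tips [ 0.47561353 -0.0759034   0.093     ] [ 0.48943202 -0.31585329  0.093     ]
```

```bash
python3 - <<'E'
from h import *
print(plan((.496,.166,.24),(.964,-.266)))
E
```

```text
(array([  0.16455497, -42.75702878, -29.87714628]), np.float64(88.76464660095195))
```

```bash
python3 -m crank '[{"y":-3,"z":-2.1},{"y":-3,"z":-2.1},{"y":-3,"z":-2.1},{"y":-3,"z":-2.1},{"y":-3,"z":-2.1},{"y":-3,"z":-2.1},{"y":-3,"z":-2.1},{"y":-3,"z":-2.1}]' 1
python3 -m crank '[{"y":-3,"z":-2.1},{"y":-3,"z":-2.1},{"y":-3,"z":-2.1},{"y":-3,"z":-2.1},{"y":-3,"z":-2.1},{"y":-3,"z":-2.1},{"twist":7},{"twist":7}]'
python3 -m crank '[{"twist":7},{"twist":7},{"twist":7},{"twist":7},{"twist":7},{"twist":7},{"twist":7},{"twist":7}]'
python3 -m crank '[{"twist":7},{"twist":7},{"twist":4.5},{}]'
python3 - <<'E'
from h import *
c,P=snap("wrist","w1"); print(P[0])
for q in ("board","rail"):
  for d in r.find_in("wrist",q): print(q,d["rect"],d["confidence"])
print(plan((.496,.166,.24),(.964,-.266)))
E
```

```text
[0.17204198 0.57482092 0.30262474]
(array([  0.16339856, -42.7592145 , -29.87662524]), np.float64(88.76370847512436))invalid input
invalid input
invalid input
invalid input
```

View pics/w1.png

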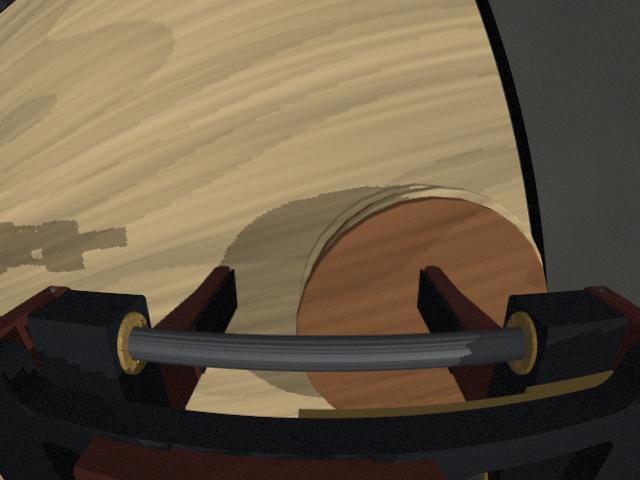

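```bash
python3 -m crank '[{"x":0,"y":-3,"z":-2.1,"twist":0}]' 1; python3 -m crank '[{"y":-3,"z":-2.1}]'; python3 -m crank '[{"y":-3,"z":-2.1,"x":0,"twist":0},{"x":0,"y":-3,"z":-2.1,"twist":0}]' 1.0
```

```text
time_s: 1.18
tool_pos: [0.1921, 0.5484, 0.3011]
orientation: [0.565, -0.423, 0.567, 0.424]
ft_force: [1.2, 1.0, 0.2]
grip_width: 0.0879
time_s: 1.35
tool_pos: [0.2404, 0.4878, 0.3022]
orientation: [0.567, -0.423, 0.567, 0.423]
ft_force: [0.1, 0.0, 0.8]
grip_width: 0.0879invalid input
```

```bash
python3 -m crank '[{"x":0,"y":-3,"z":-2.1,"twist":0},{"x":0,"y":-3,"z":-2.1,"twist":0},{"x":0,"y":-3,"z":-2.1,"twist":0},{"x":0,"y":-3,"z":-2.1,"twist":0},{"x":0,"y":-3,"z":-2.1,"twist":0},{"x":0,"y":-3,"z":-2.1,"twist":0},{"x":0,"y":-3,"z":-2.1,"twist":0},{"x":0,"y":-3,"z":-2.1,"twist":0}]'
python3 -m crank '[{"x":0,"y":-3,"z":-2.1,"twist":0},{"x":0,"y":-3,"z":-2.1,"twist":0},{"x":0,"y":-3,"z":-2.1,"twist":0},{"x":0,"y":0,"z":0,"twist":7},{"x":0,"y":0,"z":0,"twist":7},{"x":0,"y":0,"z":0,"twist":7},{"x":0,"y":0,"z":0,"twist":7},{"x":0,"y":0,"z":0,"twist":7}]'
python3 -m crank '[{"x":0,"y":0,"z":0,"twist":7},{"x":0,"y":0,"z":0,"twist":7},{"x":0,"y":0,"z":0,"twist":7},{"x":0,"y":0,"z":0,"twist":7},{"x":0,"y":0,"z":0,"twist":7},{"x":0,"y":0,"z":0,"twist":7},{"x":0,"y":0,"z":0,"twist":7},{"x":0,"y":0,"z":0,"twist":4}]'
python3 -m crank '[{"x":0,"y":0,"z":0,"twist":0},{"x":0,"y":0,"z":0,"twist":0}]'
python3 - <<'E'
from h import *
c,P=snap("wrist","w1"); print(P[0])
for q in ("board","rail"):
  for d in r.find_in("wrist",q): print(q,d["rect"],d["confidence"])
print(plan((.496,.166,.24),(.964,-.266)))
E
```

```text
time_s: 2.02
tool_pos: [0.4227, 0.2573, 0.3029]
orientation: [0.567, -0.422, 0.567, 0.422]
ft_force: [0.6, 0.8, -0.7]
grip_width: 0.0878
time_s: 2.68
tool_pos: [0.4902, 0.1725, 0.3027]
orientation: [0.669, -0.23, 0.669, 0.23]
ft_force: [-0.2, 0.1, -0.3]
grip_width: 0.0879
time_s: 3.35
tool_pos: [0.4901, 0.1727, 0.3027]
orientation: [0.701, 0.092, 0.701, -0.092]
ft_force: [-0.1, -1.4, -0.1]
grip_width: 0.0882
time_s: 3.52
tool_pos: [0.4901, 0.1727, 0.3027]
orientation: [0.701, 0.089, 0.701, -0.089]
ft_force: [-0.3, -0.7, 0.2]
grip_width: 0.088
[0.49010118 0.1727247  0.30269451]
board [337.2, 221.8, 30.2, 153.4] 0.84
rail [335.1, 223.1, 23.1, 153.5] 0.84
(array([ 0.169313  , -0.50368984,  0.73843311]), np.float64(0.8594018313075935))
```

View pics/w1.png

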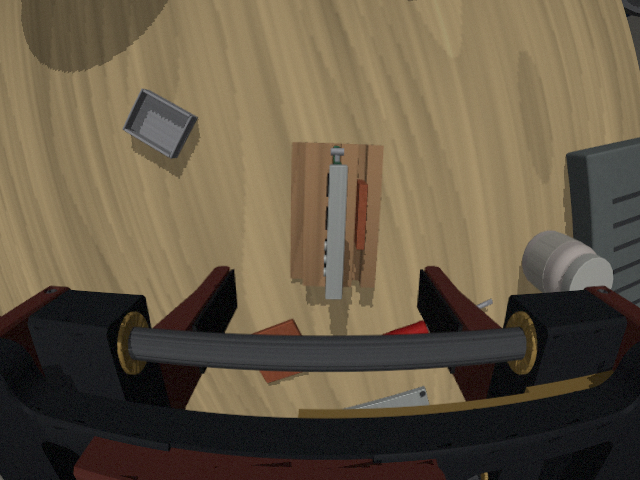

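```bash
cat >> h.py <<'E'
def railfit(c,P,z,q="rail"):
    m=r.outline_of("wrist",q)[0]["region"].astype(np.uint8)
    cs,_=cv2.findContours(m,cv2.RETR_EXTERNAL,cv2.CHAIN_APPROX_NONE); k=max(cs,key=cv2.contourArea)[:,0]
    W=np.array([onz(c,u,z,P)[:2] for u in k]); 
    (cx,cy),(w,h),a=cv2.minAreaRect((W*1000).astype(np.float32))
    bp=cv2.boxPoints(((cx,cy),(w,h),a)); e1=bp[1]-bp[0]; e2=bp[2]-bp[1]; e=e1 if np.hypot(*e1)>np.hypot(*e2) else e2
    if e[1]<0:e=-e
    return np.array([cx,cy])/1000,(w,h),e/np.hypot(*e)
E
python3 - <<'E'
from h import *
p,R,s=pose(); P=(p,R); c=r.camera("wrist")
a=onz(c,(338,166),.102,P);b=onz(c,(334,298),.102,P);e=(a-b)/np.linalg.norm(a-b)
print(a,b,(a+b)/2,np.linalg.norm(a-b),e)
m,wh,e2=railfit(c,P,.102); print(m,wh,e2)
z=(e2[1],-e2[0]); print(plan((*m,.16),z)); print(plan((*((a+b)/2)[:2],.16),(e[1],-e[0])))
E
```

```text
[0.51010269 0.21892431 0.102     ] [0.48049594 0.11468366 0.102     ] [0.49529931 0.16680398 0.102     ] 0.10836361052933903 [0.27321672 0.96195251 0.        ]
[0.49635181 0.17431866] (123.98101043701172, 16.67873191833496) [0.29393077 0.95582676]
(array([8.16286753, 0.30986437, 0.56544615]), np.float64(2.4900493903955834))
(array([ 8.1628742 , -0.44386329,  0.65306193]), np.float64(1.252387885697118))
```

```bash
python3 -m crank '[{"x":3,"y":-0.45,"z":0.65,"twist":1.2},{"x":3,"y":0,"z":0,"twist":0},{"x":2,"y":0,"z":0,"twist":0},{"x":0,"y":0,"z":0,"twist":0},{"x":0,"y":0,"z":0,"twist":0}]'
python3 - <<'E'
from h import *
c,P=snap("wrist","w2")
E
```

```text
time_s: 4.18
tool_pos: [0.4948, 0.1666, 0.2218]
orientation: [0.7, 0.097, 0.701, -0.098]
ft_force: [0.1, -0.1, 0.7]
grip_width: 0.0875
```

View pics/w2.png

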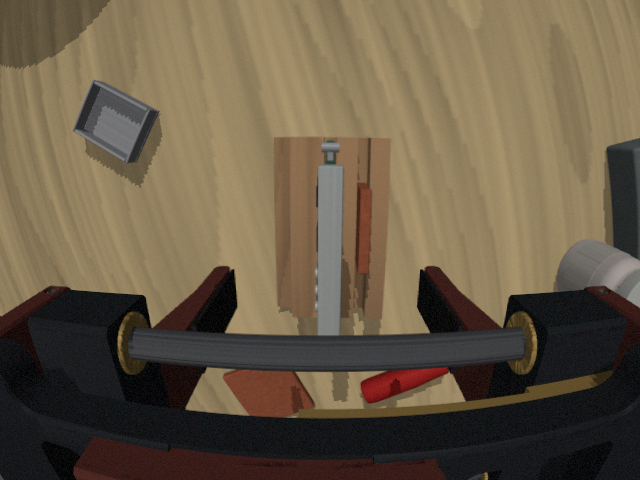

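```bash
python3 - <<'E'
from h import *
p,R,s=pose(); P=(p,R); c=r.camera("wrist")
a=onz(c,(330.5,166),.102,P);b=onz(c,(329,332),.102,P);e=(a-b)/np.linalg.norm(a-b)
m=a-.055*e
print(a,b,m,e,np.linalg.norm(a-b))
print(plan((*m[:2],.094),(e[1],-e[0])))
E
```

```text
[0.51165773 0.21932991 0.102     ] [0.48336357 0.12172826 0.102     ] [0.49634403 0.16650481 0.102     ] [ 2.78430796e-01  9.60456294e-01 -2.73130814e-16] 0.10162008167357658
(array([ 6.96587145, -0.04243502,  0.04111093]), np.float64(0.3242230546381393))
```

```bash
python3 -m crank '[{"x":2.3,"y":0,"z":0.05,"twist":0.3},{"x":2.3,"y":0,"z":0,"twist":0},{"x":2.1,"y":0,"z":0,"twist":0},{"x":0,"y":0,"z":0,"twist":0},{"x":0,"y":0,"z":0,"twist":0}]'
python3 -m crank '[{"x":0,"y":0,"z":0,"twist":0},{"x":0,"y":0,"z":0,"twist":0},{"x":0,"y":0,"z":0,"twist":0},{"x":0,"y":0,"z":0,"twist":0},{"x":0,"y":0,"z":0,"twist":0},{"x":0,"y":0,"z":0,"twist":0},{"x":0,"y":0,"z":0,"twist":0}]' 0
python3 - <<'E'
from h import *
c,P=snap("wrist","w3")
E
```

```text
time_s: 4.7
tool_pos: [0.4959, 0.1667, 0.1567]
orientation: [0.7, 0.099, 0.7, -0.099]
ft_force: [1.1, -0.1, 1.1]
grip_width: 0.0876
time_s: 5.28
tool_pos: [0.4958, 0.1666, 0.1557]
orientation: [0.7, 0.099, 0.7, -0.099]
ft_force: [0.0, 0.2, -0.7]
grip_width: 0.0447
```

View pics/w3.png

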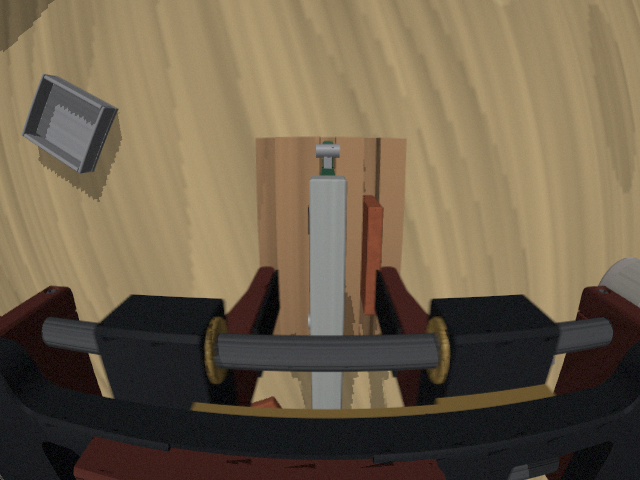

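```bash
python3 -m crank '[{"x":0,"y":0,"z":0,"twist":0},{"x":0,"y":0,"z":0,"twist":0},{"x":0,"y":0,"z":0,"twist":0},{"x":0,"y":0,"z":0,"twist":0},{"x":0,"y":0,"z":0,"twist":0},{"x":0,"y":0,"z":0,"twist":0},{"x":0,"y":0,"z":0,"twist":0},{"x":0,"y":0,"z":0,"twist":0}]'
python3 -m crank '[{"x":0,"y":0,"z":0,"twist":0},{"x":0,"y":0,"z":0,"twist":0}]'
python3 - <<'E'
from h import *
p,R,s=pose(); P=(p,R); print(s["time_s"]);c=r.camera("wrist"); print(p,onz(c,(328,180),.102,P))
E
```

```text
time_s: 6.0
tool_pos: [0.4957, 0.1666, 0.1556]
orientation: [0.7, 0.099, 0.7, -0.099]
ft_force: [0.5, -0.4, -1.0]
grip_width: 0.0138
time_s: 6.17
tool_pos: [0.4957, 0.1666, 0.1556]
orientation: [0.7, 0.099, 0.7, -0.099]
ft_force: [-0.5, 0.6, -0.8]
grip_width: 0.014
6.1667
[0.49572136 0.16662296 0.15557989] [0.51044646 0.21884133 0.102     ]
```

```bash
python3 -m crank '[{"x":-1,"y":0,"z":0,"twist":0},{"x":-1.5,"y":0,"z":0,"twist":0},{"x":-2,"y":0,"z":0,"twist":0},{"x":-2,"y":0,"z":0,"twist":0},{"x":-2,"y":0,"z":0,"twist":0},{"x":-2,"y":0,"z":0,"twist":0},{"x":-2,"y":0,"z":0,"twist":0},{"x":0,"y":0,"z":0,"twist":0}]'
python3 - <<'E'
from h import *
p,R,s=pose(); P=(p,R); print(s["ft_force"],s["moment"])
c,_=snap("top","t2"); snap("scene","s2")
for n in("t2","s2"):
    im=cv2.imread(f"pics/{n}.png"); x0,y0=(335,215) if n=="t2" else (165,195)
    cv2.imwrite(f"pics/{n}z.png",cv2.resize(im[y0:y0+90,x0:x0+130],None,fx=6,fy=6,interpolation=cv2.INTER_CUBIC))
print(plan((.4817,-.197,.22),(.999,.0436)))
E
```

```text
time_s: 6.88
tool_pos: [0.4965, 0.1668, 0.286]
orientation: [0.703, 0.1, 0.698, -0.098]
ft_force: [0.5, -0.2, -1.2]
grip_width: 0.0137
[ 0.46555798 -0.15845872 -1.1915397 ] [-0.03070857  0.03968468 -0.03063299]
(array([ 6.47256275e-03, -3.53317384e+01,  8.74718874e+00]), np.float64(-18.65916848809485))
```

View pics/t2z.png

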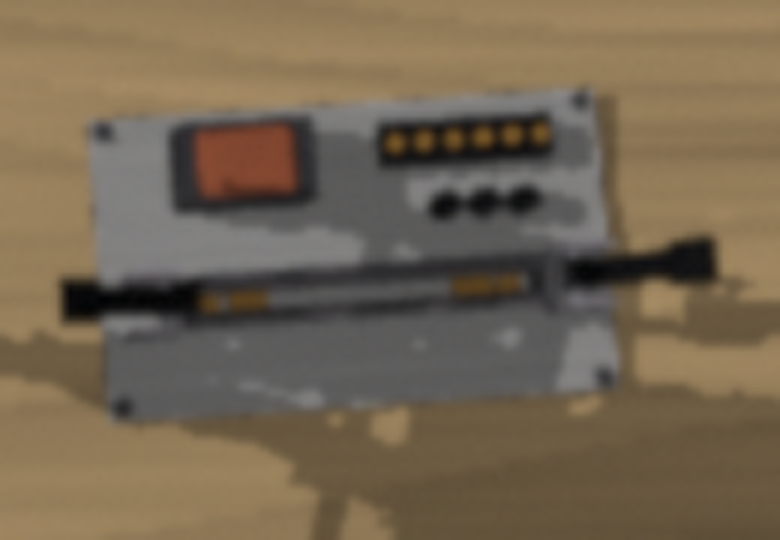

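View pics/s2z.png

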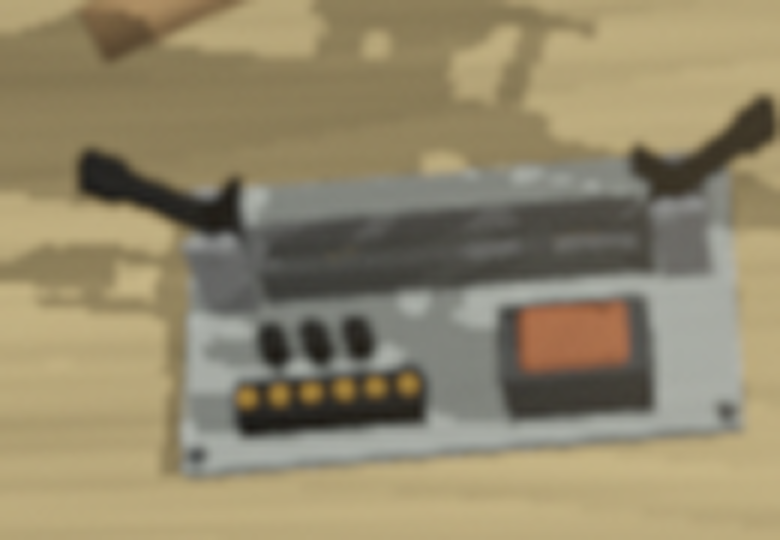

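```bash
python3 - <<'E'
from h import *
c=r.camera("top"); C=r.camera("scene")
f=lambda u,v:(335+u/6-.4,215+v/6-.4); g=lambda u,v:(165+u/6-.4,195+v/6-.4)
def show(n,c,pts,z):
    W=np.array([onz(c,p,z)[:2] for p in pts]); print(n,W.round(4).tolist(),"mean",W.mean(0).round(4))
    return W
W=show("plate top",c,[f(88,120),f(592,90),f(618,388),f(112,422)],.008)
for i,j in((0,1),(3,2),(3,0),(2,1)): d=W[i]-W[j];print(np.degrees(np.arctan2(d[1],d[0])),np.hypot(*d))
show("tips top",c,[f(65,300),f(712,258)],.096)
show("slot top z36",c,[f(192,298),f(542,275)],.036)
show("gold z19",c,[f(235,300),f(490,284)],.019)
W=show("plate scene",C,[g(180,475),g(740,432)],.008)
W=show("tips scene",C,[g(92,165),g(762,115)],.096)
for q in("lever_l","cage","slot","tip_l","tip_r"):
    print(q,[(d["rect"],d["confidence"]) for d in r.find_in("top",q)][:3],[(d["rect"],d["confidence"]) for d in r.find_in("scene",q)][:3])
E
```

```text
plate top [[0.5559, -0.0863], [0.5669, -0.2952], [0.4437, -0.3022], [0.4316, -0.0942]] mean [ 0.4995 -0.1945]
93.00580584324327 0.20918649257152003
93.31940932629493 0.20827503198137667
-176.3501200326505 0.1245256219171577
-176.768867499883 0.12337873861379192
tips top [[0.4759, -0.0698], [0.4901, -0.3199]] mean [ 0.483  -0.1948]
slot top z36 [[0.4802, -0.125], [0.4883, -0.2664]] mean [ 0.4843 -0.1957]
gold z19 [[0.4804, -0.1443], [0.4861, -0.2486]] mean [ 0.4832 -0.1964]
plate scene [[0.5682, -0.2948], [0.5575, -0.0863]] mean [ 0.5629 -0.1905]
tips scene [[0.487, -0.3155], [0.4742, -0.0728]] mean [ 0.4806 -0.1941]
lever_l [([356.1, 267.3, 22.9, 4.4], 0.54), ([442.6, 258.4, 22.8, 6.5], 0.52)] [([281.1, 218.6, 30.0, 15.1], 0.75), ([190.4, 227.8, 27.4, 15.5], 0.45)]
cage [([399.9, 258.6, 112.1, 58.1], 0.64)] [([236.5, 241.4, 117.8, 62.2], 0.58)]
slot [([399.9, 255.9, 108.2, 52.5], 0.65)] [([237.1, 241.8, 118.4, 64.1], 0.75)]
tip_l [([355.4, 266.4, 20.3, 9.8], 0.71), ([441.6, 258.9, 24.2, 8.1], 0.42)] [([281.9, 217.8, 19.3, 10.2], 0.58), ([192.1, 227.2, 28.0, 13.8], 0.48)]
tip_r [([355.4, 266.4, 20.3, 9.8], 0.71), ([441.6, 258.9, 24.2, 8.1], 0.42)] [([281.9, 217.8, 19.3, 10.2], 0.58), ([192.1, 227.2, 28.0, 13.8], 0.48)]
```

```bash
python3 -m crank '[{"x":0,"y":-3.6,"z":0.9,"twist":0},{"x":0,"y":-3.6,"z":0.9,"twist":0},{"x":0,"y":-3.6,"z":0.9,"twist":0},{"x":0,"y":-3.6,"z":0.9,"twist":0},{"x":0,"y":-3.6,"z":0.9,"twist":0},{"x":0,"y":-3.6,"z":0.9,"twist":0},{"x":0,"y":-3.6,"z":0.9,"twist":0},{"x":0,"y":-3.6,"z":0.9,"twist":0}]'
python3 -m crank '[{"x":0,"y":-3.6,"z":0.9,"twist":0},{"x":0,"y":-2.6,"z":0.6,"twist":0},{"x":0,"y":0,"z":0,"twist":-6},{"x":0,"y":0,"z":0,"twist":-6},{"x":0,"y":0,"z":0,"twist":-6},{"x":0,"y":0,"z":0,"twist":-1},{"x":0,"y":0,"z":0,"twist":0},{"x":0,"y":0,"z":0,"twist":0}]'
python3 - <<'E'
from h import *
c,P=snap("wrist","w4"); print(plan((.483,-.195,.22),(.9984,.0558)), P[1].round(3))
E
```

```text
time_s: 8.25
tool_pos: [0.4843, -0.1318, 0.2809]
orientation: [0.7, 0.099, 0.7, -0.099]
ft_force: [0.2, 0.6, -1.5]
grip_width: 0.0139
time_s: 8.92
tool_pos: [0.4819, -0.1937, 0.2807]
orientation: [0.707, -0.017, 0.707, 0.017]
ft_force: [0.2, 0.1, -1.4]
grip_width: 0.0139
(array([-0.02975173, -0.14398879,  0.0996255 ]), np.float64(-0.4795901675290253)) [[ 0.    -0.047  0.999]
 [-0.     0.999  0.047]
 [-1.    -0.     0.   ]]
```

View pics/w4.png

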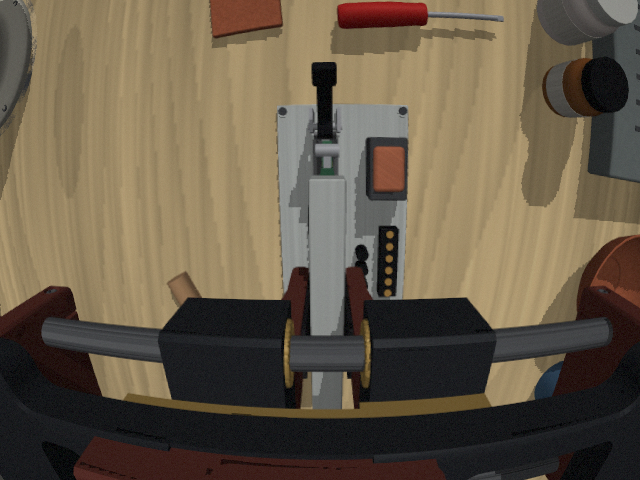

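```bash
python3 - <<'E'
from h import *
p,R,s=pose();P=(p,R);c=r.camera("wrist")
a=onz(c,(279,107),.008,P);b=onz(c,(409,105.5),.008,P);t=onz(c,(324,64),.098,P);t2=onz(c,(325.5,135),.05,P)
print(a,b,np.linalg.norm(a-b),np.degrees(np.arctan2(*(b-a)[1::-1])),t,t2)
Y=np.radians(3.2);ey=np.array([-np.sin(Y),np.cos(Y)]);O=np.array([.483,-.195]);ex=np.array([np.cos(Y),np.sin(Y)])
for v in (a,b,t,t2): d=v[:2]-O; print(d@ex,d@ey)
i=cv2.imread("pics/w4.png")[40:240,250:430]; cv2.imwrite("pics/w4z.png",cv2.resize(i,None,fx=3,fy=3,interpolation=cv2.INTER_CUBIC))
E
```

```text
[ 0.43127652 -0.09355308  0.008     ] [ 0.55494017 -0.08476133  0.008     ] 0.12397577023295207 4.066544581811124 [ 0.47339458 -0.06903     0.098     ] [ 0.47675192 -0.11966036  0.05      ]
-0.0459799097036036 0.10417602431785107
0.0779816818722793 0.10605096933777149
-0.002558604475443153 0.1263097709811789
-0.0020327649986692353 0.07557094361934087
```

View pics/w4z.png

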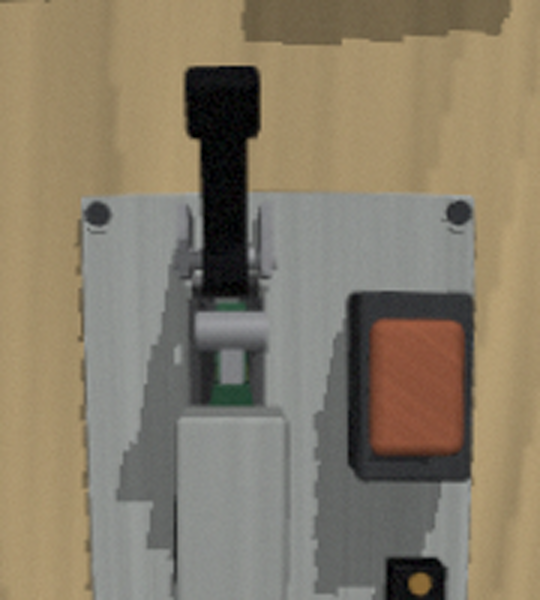

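```bash
python3 - <<'E'
from h import *
p,R,s=pose();P=(p,R);c=r.camera("wrist")
a=onz(c,(327,178.7),p[2]-.0536,P);b=onz(c,(327,150),p[2]-.0536-.0525,P)
print((R.T@(a-p)).round(4),(R.T@(b-p)).round(4))
Y=np.radians(3.5)
print(plan((.4822,-.195,.20),(np.cos(Y),np.sin(Y))))
E
```

```text
[ 0.0536  0.055  -0.0006] [ 0.1061  0.0644 -0.0005]
(array([ 1.96894144, -0.13796558,  0.01875984]), np.float64(-0.7288070354330927))
```

```bash
python3 -m crank '[{"x":1,"y":-0.15,"z":0.05,"twist":-0.7},{"x":2,"y":0,"z":0,"twist":0},{"x":2,"y":0,"z":0,"twist":0},{"x":2,"y":0,"z":0,"twist":0},{"x":1,"y":0,"z":0,"twist":0},{"x":0,"y":0,"z":0,"twist":0},{"x":0,"y":0,"z":0,"twist":0}]'
python3 - <<'E'
from h import *
c,P=snap("wrist","w5"); Y=np.radians(3.5)
print(plan((.4822,-.195,.20),(np.cos(Y),np.sin(Y))))
i=cv2.imread("pics/w5.png")[10:240,220:460]; cv2.imwrite("pics/w5z.png",cv2.resize(i,None,fx=2.5,fy=2.5,interpolation=cv2.INTER_CUBIC))
snap("scene","s5"); i=cv2.imread("pics/s5.png")[150:300,150:350]; cv2.imwrite("pics/s5z.png",cv2.resize(i,None,fx=4,fy=4,interpolation=cv2.INTER_CUBIC))
E
```

```text
time_s: 9.65
tool_pos: [0.4823, -0.1951, 0.2003]
orientation: [0.706, -0.022, 0.707, 0.022]
ft_force: [0.1, -0.9, -1.6]
grip_width: 0.0135
(array([-5.95618566,  0.03504833, -0.04725   ]), np.float64(0.04388484053535535))
```

View pics/w5z.png

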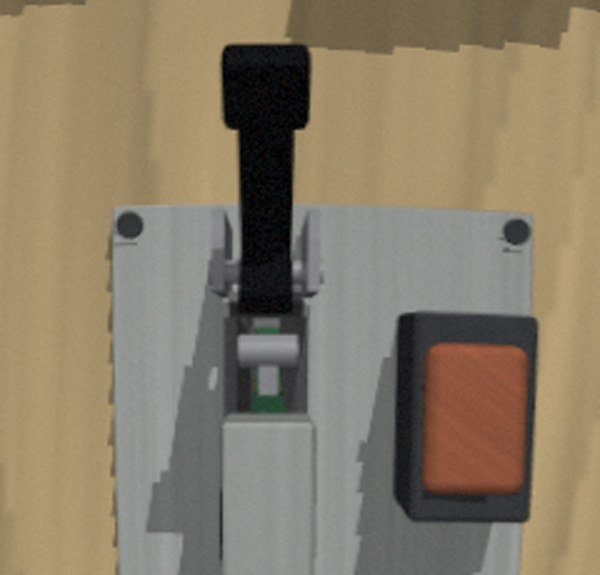

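View pics/s5z.png

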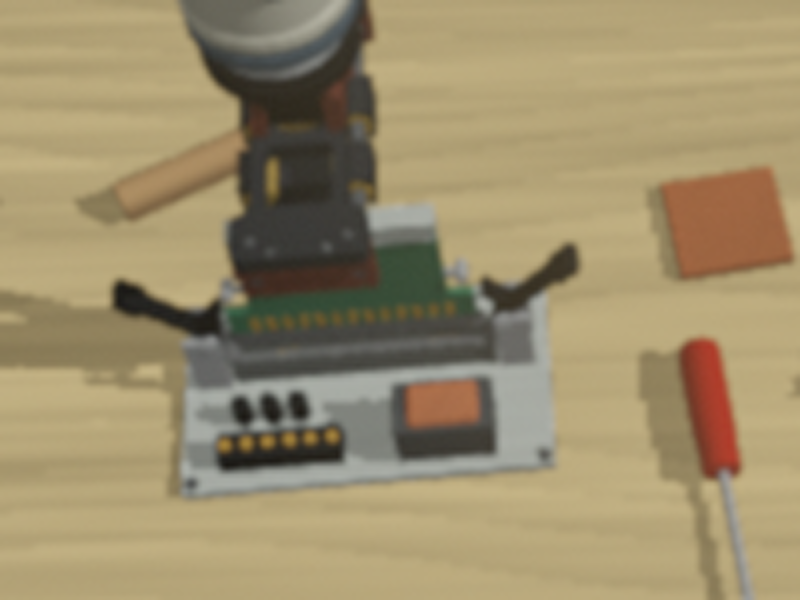

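```bash
python3 -m crank '[{"x":0.7,"y":0,"z":0,"twist":0.4},{"x":0.7,"y":0,"z":0,"twist":0},{"x":0.5,"y":0,"z":0,"twist":0},{"x":0,"y":0,"z":0,"twist":0}]'
python3 -m crank '[{"x":0.4,"y":0,"z":0,"twist":0},{"x":0.3,"y":0,"z":0,"twist":0},{"x":0,"y":0,"z":0,"twist":0},{"x":0,"y":0,"z":0,"twist":0}]'
```

```text
time_s: 10.08
tool_pos: [0.4819, -0.195, 0.1799]
orientation: [0.706, -0.019, 0.708, 0.02]
ft_force: [-0.4, -0.2, -2.3]
grip_width: 0.0137
time_s: 10.42
tool_pos: [0.4822, -0.1952, 0.1742]
orientation: [0.707, -0.019, 0.707, 0.019]
ft_force: [-1.7, 0.1, -2.6]
grip_width: 0.0134
```

```bash
python3 -m crank '[{"x":0.2,"y":0,"z":0,"twist":0},{"x":0,"y":0,"z":0,"twist":0},{"x":0,"y":0,"z":0,"twist":0}]'
python3 -m crank '[{"x":0.15,"y":0,"z":0,"twist":0},{"x":0,"y":0,"z":0,"twist":0},{"x":0,"y":0,"z":0,"twist":0}]'
```

```text
time_s: 10.67
tool_pos: [0.4823, -0.1952, 0.1725]
orientation: [0.707, -0.019, 0.707, 0.019]
ft_force: [-2.6, -0.6, -0.8]
grip_width: 0.0139
time_s: 10.92
tool_pos: [0.4823, -0.1953, 0.171]
orientation: [0.707, -0.019, 0.707, 0.019]
ft_force: [-1.9, -0.0, -2.2]
grip_width: 0.014
```

```bash
python3 -m crank '[{"x":0.1,"y":0,"z":-0.03,"twist":0},{"x":0,"y":0,"z":0,"twist":0},{"x":0,"y":0,"z":0,"twist":0}]'
python3 -m crank '[{"x":0.1,"y":0,"z":0,"twist":0},{"x":0,"y":0,"z":0,"twist":0},{"x":0,"y":0,"z":0,"twist":0}]'
```

```text
time_s: 11.17
tool_pos: [0.4822, -0.1952, 0.1701]
orientation: [0.707, -0.019, 0.707, 0.019]
ft_force: [-1.9, -0.2, -1.0]
grip_width: 0.0139
time_s: 11.42
tool_pos: [0.4822, -0.1952, 0.1691]
orientation: [0.707, -0.019, 0.707, 0.019]
ft_force: [-1.6, -0.8, -1.7]
grip_width: 0.0137
```

```bash
python3 -m crank '[{"x":0.08,"y":0,"z":-0.02,"twist":0},{"x":0,"y":0,"z":0,"twist":0},{"x":0,"y":0,"z":0,"twist":0}]'
python3 - <<'E'
from h import *
c,P=snap("wrist","w6")
i=cv2.imread("pics/w6.png")[10:240,220:460]; cv2.imwrite("pics/w6z.png",cv2.resize(i,None,fx=2.5,fy=2.5,interpolation=cv2.INTER_CUBIC))
E
```

```text
time_s: 11.67
tool_pos: [0.4821, -0.1952, 0.1686]
orientation: [0.707, -0.019, 0.707, 0.019]
ft_force: [-2.0, 0.5, 1.1]
grip_width: 0.0138
```

View pics/w6z.png

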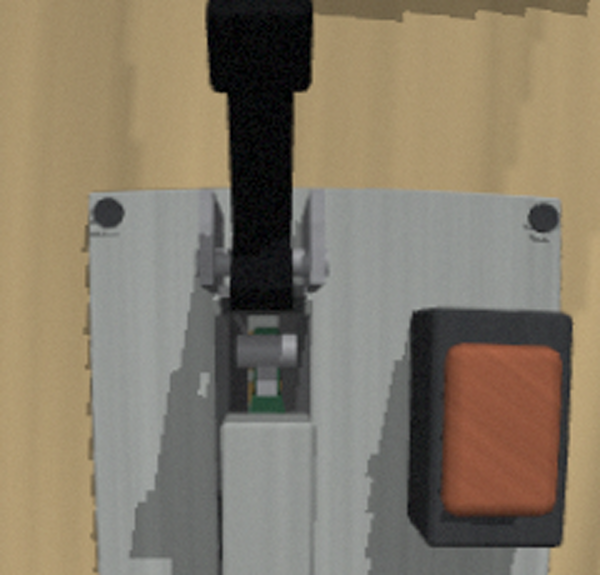

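```bash
python3 -m crank '[{"x":0,"y":0,"z":0,"twist":0},{"x":0,"y":0,"z":0,"twist":0},{"x":0,"y":0,"z":0,"twist":0},{"x":0,"y":0,"z":0,"twist":0},{"x":0,"y":0,"z":0,"twist":0},{"x":0,"y":0,"z":0,"twist":0},{"x":0,"y":0,"z":0,"twist":0},{"x":0,"y":0,"z":0,"twist":0}]' 0.45
python3 -m crank '[{"x":-1,"y":0,"z":0,"twist":0},{"x":-2,"y":0,"z":0,"twist":0},{"x":-3,"y":0,"z":0,"twist":0},{"x":-3,"y":0,"z":0,"twist":0},{"x":0,"y":0,"z":0,"twist":0},{"x":0,"y":0,"z":0,"twist":0}]'
python3 - <<'E'
from h import *
c,P=snap("wrist","w7"); snap("scene","s7"); i=cv2.imread("pics/s7.png")[150:300,150:350]; cv2.imwrite("pics/s7z.png",cv2.resize(i,None,fx=4,fy=4,interpolation=cv2.INTER_CUBIC))
E
```

```text
time_s: 12.38
tool_pos: [0.482, -0.1953, 0.1683]
orientation: [0.707, -0.019, 0.707, 0.019]
ft_force: [-0.2, 0.3, 0.5]
grip_width: 0.0397
time_s: 12.88
tool_pos: [0.4826, -0.1956, 0.2616]
orientation: [0.709, -0.02, 0.705, 0.018]
ft_force: [0.5, 0.1, 0.1]
grip_width: 0.0396
```

View pics/w7.png

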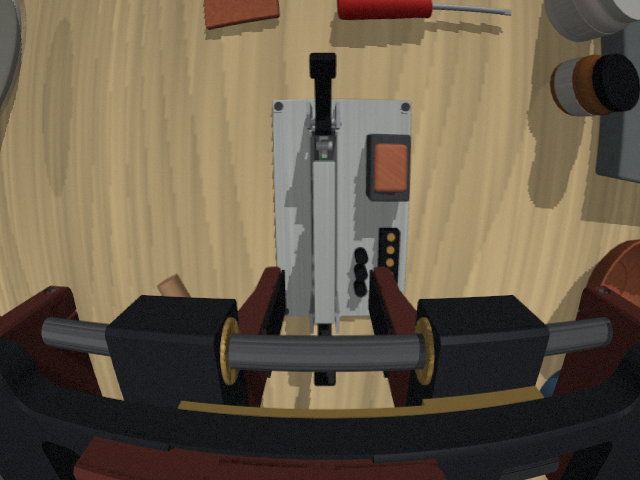

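View pics/s7z.png

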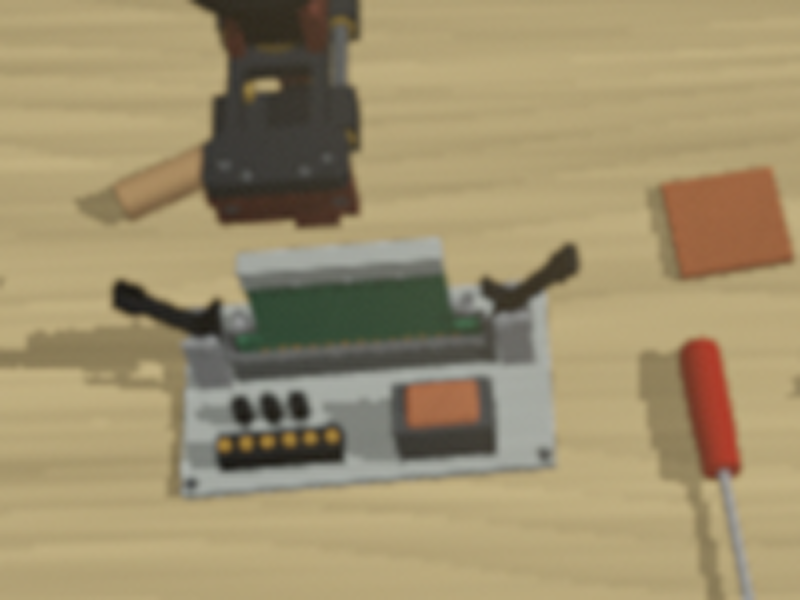

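```bash
python3 -m crank '[{"x":0,"y":3.9,"z":0,"twist":0},{"x":0,"y":3.9,"z":0,"twist":0},{"x":0,"y":3.9,"z":0,"twist":0},{"x":0,"y":3.9,"z":0,"twist":0},{"x":0,"y":0,"z":0,"twist":0},{"x":0,"y":0,"z":0,"twist":0},{"x":0,"y":0,"z":0,"twist":0},{"x":0,"y":0,"z":0,"twist":0}]' 0
python3 - <<'E'
from h import *
c,P=snap("wrist","w8");p,R=P
Y=np.radians(3.2);ey=np.array([-np.sin(Y),np.cos(Y)]);O=np.array([.482,-.195]);ex=np.array([np.cos(Y),np.sin(Y)])
d=p[:2]-O;print(d@ex,d@ey, np.degrees(np.arctan2(R[1,2],R[0,2])))
c,_=snap("top","t8")
i=cv2.imread("pics/t8.png")[215:305,335:465]; cv2.imwrite("pics/t8z.png",cv2.resize(i,None,fx=6,fy=6,interpolation=cv2.INTER_CUBIC))
E
```

```text
time_s: 13.65
tool_pos: [0.4733, -0.0406, 0.2575]
orientation: [0.706, -0.019, 0.707, 0.019]
ft_force: [0.6, 0.0, 0.2]
grip_width: 0.0007
-5.1923452687855785e-05 0.1546625528206502 3.060095263813499
```

View pics/w8.png

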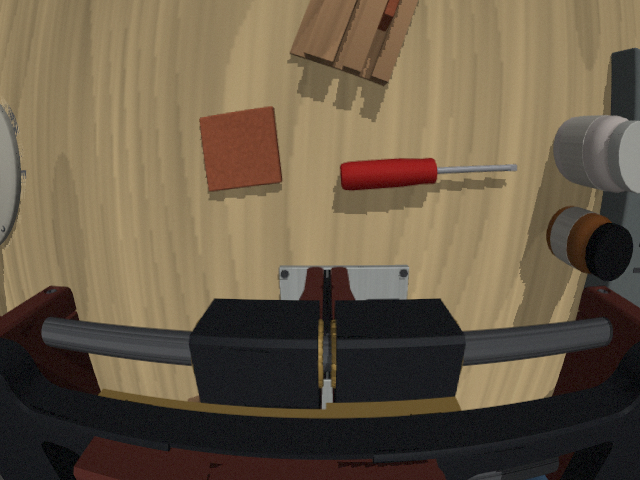

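View pics/t8z.png

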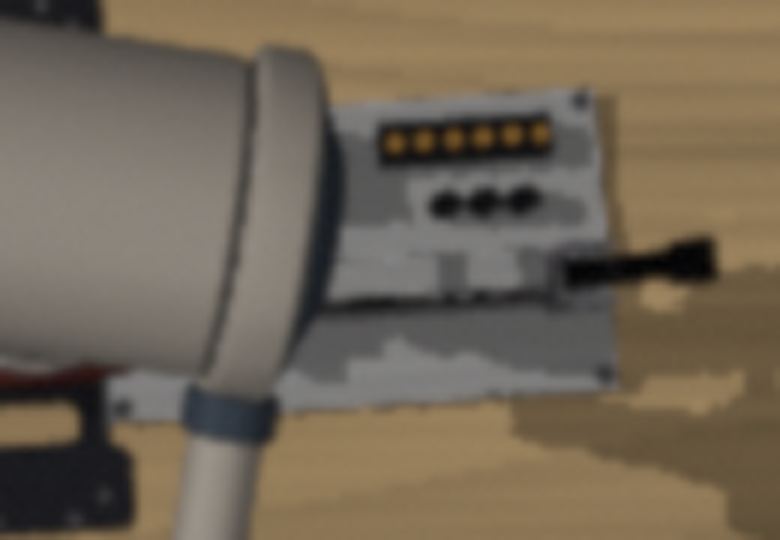

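```bash
python3 -m crank '[{"x":3,"y":0.2,"z":0,"twist":0},{"x":3,"y":0,"z":0,"twist":0},{"x":2,"y":0,"z":0,"twist":0},{"x":1.3,"y":0,"z":0,"twist":0},{"x":0,"y":0,"z":0,"twist":0},{"x":0,"y":0,"z":0,"twist":0}]'
python3 -m crank '[{"x":0,"y":-0.3,"z":0,"twist":0},{"x":0,"y":-0.3,"z":0,"twist":0},{"x":0,"y":-0.3,"z":0,"twist":0},{"x":0,"y":-0.2,"z":0,"twist":0},{"x":0,"y":0,"z":0,"twist":0}]'
python3 - <<'E'
from h import *
c,P=snap("scene","s9"); i=cv2.imread("pics/s9.png")[150:300,170:370]; cv2.imwrite("pics/s9z.png",cv2.resize(i,None,fx=4,fy=4,interpolation=cv2.INTER_CUBIC))
E
```

```text
time_s: 14.25
tool_pos: [0.4732, -0.0381, 0.1653]
orientation: [0.707, -0.019, 0.707, 0.019]
ft_force: [0.7, -0.8, 1.0]
grip_width: 0.0002
time_s: 14.67
tool_pos: [0.4742, -0.049, 0.166]
orientation: [0.707, -0.019, 0.706, 0.019]
ft_force: [-0.1, -0.5, -0.4]
grip_width: 0.0006
```

View pics/s9z.png

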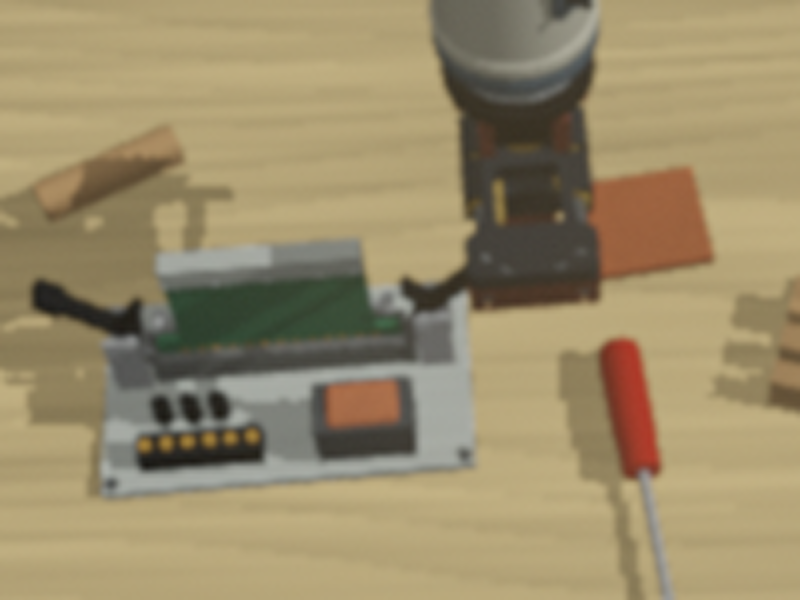

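```bash
python3 -m crank '[{"x":0,"y":-0.2,"z":0,"twist":0},{"x":0,"y":-0.2,"z":0,"twist":0},{"x":0,"y":-0.2,"z":0,"twist":0},{"x":0,"y":-0.2,"z":0,"twist":0}]'
python3 -m crank '[{"x":0,"y":-0.2,"z":0,"twist":0},{"x":0,"y":-0.2,"z":0,"twist":0},{"x":-0.1,"y":-0.2,"z":0,"twist":0},{"x":-0.1,"y":-0.2,"z":0,"twist":0}]'
```

```text
time_s: 15.05
tool_pos: [0.4743, -0.0559, 0.1654]
orientation: [0.707, -0.019, 0.707, 0.02]
ft_force: [-0.8, 7.7, 4.5]
grip_width: 0.0002
time_s: 15.38
tool_pos: [0.4752, -0.0622, 0.1691]
orientation: [0.708, -0.018, 0.706, 0.022]
ft_force: [-0.7, 8.6, 7.3]
grip_width: 0.0007
```

```bash
python3 -m crank '[{"x":-0.2,"y":-0.1,"z":0,"twist":0},{"x":-0.15,"y":-0.2,"z":0,"twist":0},{"x":-0.14,"y":-0.2,"z":0,"twist":0},{"x":-0.12,"y":-0.2,"z":0,"twist":0}]'
python3 -m crank '[{"x":-0.11,"y":-0.2,"z":0,"twist":0},{"x":-0.1,"y":-0.2,"z":0,"twist":0},{"x":-0.1,"y":-0.2,"z":0,"twist":0},{"x":-0.1,"y":-0.2,"z":0,"twist":0}]'
```

```text
time_s: 15.72
tool_pos: [0.4757, -0.0704, 0.1746]
orientation: [0.708, -0.019, 0.706, 0.021]
ft_force: [0.5, 5.0, 4.4]
grip_width: 0.0006
time_s: 16.05
tool_pos: [0.4759, -0.0792, 0.1781]
orientation: [0.707, -0.019, 0.706, 0.02]
ft_force: [1.2, 3.2, 2.7]
grip_width: 0.0006
```

```bash
python3 -m crank '[{"x":-0.04,"y":-0.1,"z":0,"twist":0},{"x":-0.03,"y":-0.1,"z":0,"twist":0},{"x":-0.03,"y":-0.1,"z":0,"twist":0},{"x":-0.03,"y":-0.1,"z":0,"twist":0},{"x":0,"y":0,"z":0,"twist":0}]'
python3 -m crank '[{"x":-0.03,"y":-0.1,"z":0,"twist":0},{"x":-0.02,"y":-0.1,"z":0,"twist":0},{"x":-0.02,"y":-0.1,"z":0,"twist":0},{"x":0,"y":0,"z":0,"twist":0}]'
```

```text
time_s: 16.47
tool_pos: [0.4758, -0.0837, 0.1787]
orientation: [0.707, -0.019, 0.707, 0.019]
ft_force: [0.6, 2.3, 2.1]
grip_width: 0.0005
time_s: 16.8
tool_pos: [0.4759, -0.0864, 0.1794]
orientation: [0.707, -0.019, 0.707, 0.02]
ft_force: [0.7, 4.1, 2.2]
grip_width: 0.0003
```

```bash
python3 -m crank '[{"x":-0.02,"y":-0.1,"z":0,"twist":0},{"x":-0.02,"y":-0.1,"z":0,"twist":0},{"x":0,"y":0,"z":0,"twist":0}]'
python3 -m crank '[{"x":-0.02,"y":-0.1,"z":0,"twist":0},{"x":0,"y":-0.1,"z":0,"twist":0},{"x":0,"y":0,"z":0,"twist":0}]'
python3 -m crank '[{"x":0,"y":-0.1,"z":0,"twist":0},{"x":0,"y":-0.1,"z":0,"twist":0},{"x":0,"y":0,"z":0,"twist":0}]'
```

```text
time_s: 17.05
tool_pos: [0.476, -0.0884, 0.1799]
orientation: [0.707, -0.019, 0.707, 0.019]
ft_force: [0.7, 4.4, 2.4]
grip_width: 0.0003
time_s: 17.3
tool_pos: [0.4762, -0.0902, 0.1803]
orientation: [0.707, -0.019, 0.707, 0.02]
ft_force: [-0.2, 5.6, 2.4]
grip_width: 0.0005
time_s: 17.55
tool_pos: [0.4763, -0.0923, 0.1805]
orientation: [0.707, -0.019, 0.707, 0.02]
ft_force: [-0.7, 5.0, 4.2]
grip_width: 0.0006
```

```bash
python3 -m crank '[{"x":-0.1,"y":-0.1,"z":0,"twist":0},{"x":-0.1,"y":-0.1,"z":0,"twist":0},{"x":0,"y":0,"z":0,"twist":0}]'
python3 -m crank '[{"x":-0.1,"y":-0.1,"z":0,"twist":0},{"x":-0.1,"y":-0.1,"z":0,"twist":0},{"x":0,"y":0,"z":0,"twist":0}]'
```

```text
time_s: 17.8
tool_pos: [0.4761, -0.0943, 0.1812]
orientation: [0.706, -0.019, 0.707, 0.02]
ft_force: [0.7, 3.8, -1.1]
grip_width: 0.0004
time_s: 18.05
tool_pos: [0.4761, -0.0965, 0.1836]
orientation: [0.706, -0.019, 0.707, 0.019]
ft_force: [-1.1, 4.8, -2.9]
grip_width: 0.0003
```

```bash
python3 -m crank '[{"x":-0.05,"y":-0.1,"z":0,"twist":0},{"x":0,"y":-0.1,"z":0,"twist":0},{"x":0,"y":0,"z":0,"twist":0}]'
python3 -m crank '[{"x":0,"y":-0.1,"z":0,"twist":0},{"x":0,"y":-0.1,"z":0,"twist":0},{"x":0,"y":0,"z":0,"twist":0}]'
```

```text
time_s: 18.3
tool_pos: [0.4764, -0.0986, 0.1844]
orientation: [0.707, -0.019, 0.707, 0.019]
ft_force: [-1.8, 4.6, -4.1]
grip_width: 0.0001
time_s: 18.55
tool_pos: [0.4766, -0.1006, 0.1845]
orientation: [0.707, -0.019, 0.707, 0.019]
ft_force: [-1.8, 4.7, -2.3]
grip_width: 0.0005
```

```bash
python3 -m crank '[{"x":0,"y":-0.1,"z":0,"twist":0},{"x":0,"y":-0.1,"z":0,"twist":0},{"x":0,"y":0,"z":0,"twist":0}]'
python3 - <<'E'
from h import *
c,P=snap("scene","s10"); i=cv2.imread("pics/s10.png")[150:300,170:370]; cv2.imwrite("pics/s10z.png",cv2.resize(i,None,fx=4,fy=4,interpolation=cv2.INTER_CUBIC))
E
```

```text
time_s: 18.8
tool_pos: [0.4767, -0.1021, 0.1846]
orientation: [0.707, -0.019, 0.707, 0.02]
ft_force: [-2.5, 6.0, -2.5]
grip_width: 0.0004
```

View pics/s10z.png

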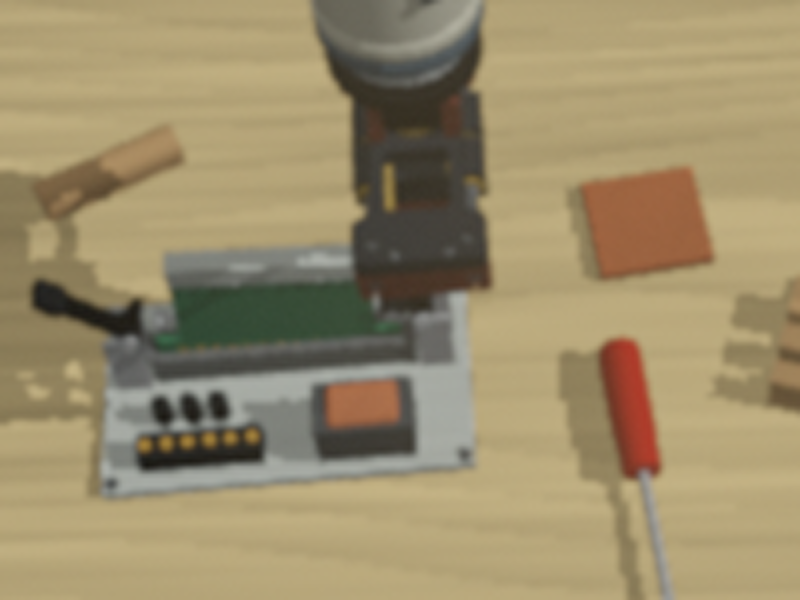

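```bash
python3 -m crank '[{"x":0,"y":-0.1,"z":0,"twist":0},{"x":0,"y":0,"z":0,"twist":0}]'
python3 -m crank '[{"x":0,"y":-0.1,"z":0,"twist":0},{"x":0,"y":0,"z":0,"twist":0}]'
python3 -m crank '[{"x":0,"y":-0.1,"z":0,"twist":0},{"x":0,"y":0,"z":0,"twist":0}]'
```

```text
time_s: 19.02
tool_pos: [0.4767, -0.1028, 0.1846]
orientation: [0.707, -0.019, 0.707, 0.02]
ft_force: [-1.6, 6.8, -2.6]
grip_width: 0.0007
time_s: 19.18
tool_pos: [0.4768, -0.1034, 0.1846]
orientation: [0.707, -0.019, 0.707, 0.021]
ft_force: [-2.6, 8.2, -1.5]
grip_width: 0.0
time_s: 19.35
tool_pos: [0.4768, -0.104, 0.1846]
orientation: [0.707, -0.019, 0.707, 0.021]
ft_force: [-2.3, 10.7, -0.7]
grip_width: 0.0005
```

```bash
python3 -m crank '[{"x":0,"y":0.5,"z":0,"twist":0},{"x":-1,"y":1,"z":0,"twist":0},{"x":-3,"y":0,"z":0,"twist":0},{"x":-3,"y":0,"z":0,"twist":0},{"x":-1,"y":-3.5,"z":0,"twist":0},{"x":0,"y":-4,"z":0,"twist":0},{"x":0,"y":-4,"z":0,"twist":0},{"x":0,"y":-4,"z":0,"twist":0}]'
python3 -m crank '[{"x":0,"y":-4,"z":0,"twist":0},{"x":0,"y":-4,"z":0,"twist":0},{"x":0,"y":-3.2,"z":0,"twist":0},{"x":0,"y":0,"z":0,"twist":0},{"x":0,"y":0,"z":0,"twist":0}]'
python3 - <<'E'
from h import *
c,P=snap("wrist","w11");p,R=P
Y=np.radians(3.2);ey=np.array([-np.sin(Y),np.cos(Y)]);O=np.array([.482,-.195]);ex=np.array([np.cos(Y),np.sin(Y)])
d=p[:2]-O;print(d@ex,d@ey, np.degrees(np.arctan2(R[1,2],R[0,2])))
c,_=snap("top","t11")
i=cv2.imread("pics/t11.png")[215:305,335:465]; cv2.imwrite("pics/t11z.png",cv2.resize(i,None,fx=6,fy=6,interpolation=cv2.INTER_CUBIC))
E
```

```text
time_s: 20.02
tool_pos: [0.485, -0.2471, 0.2674]
orientation: [0.708, -0.021, 0.706, 0.018]
ft_force: [1.4, -0.2, 0.1]
grip_width: 0.0005
time_s: 20.43
tool_pos: [0.4906, -0.3588, 0.2654]
orientation: [0.707, -0.019, 0.707, 0.018]
ft_force: [-0.5, 1.2, -0.4]
grip_width: 0.0005
-0.0005556181396618715 -0.16401668705389294 2.953672271853396
```

View pics/w11.png

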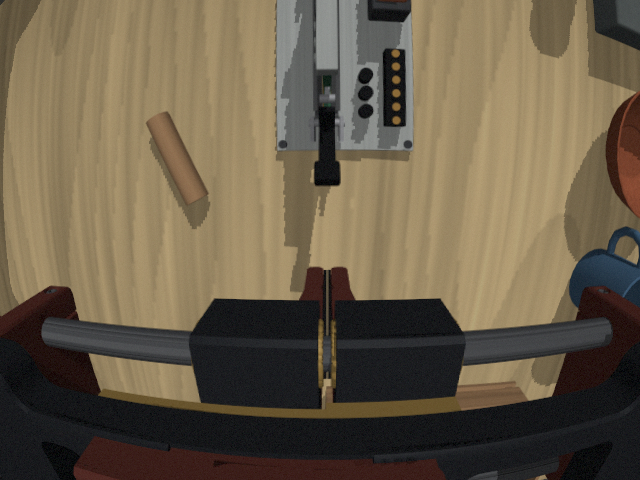

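View pics/t11z.png

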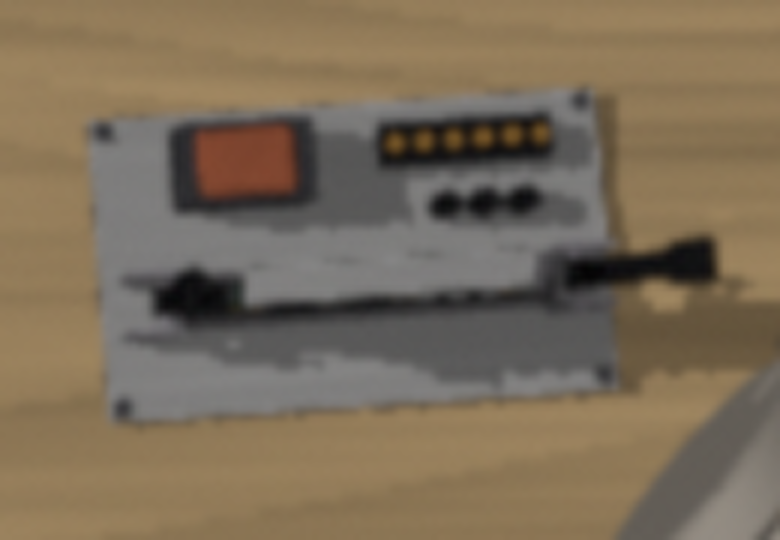

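```bash
python3 -m crank '[{"x":3,"y":0,"z":0,"twist":0},{"x":3,"y":0,"z":0,"twist":0},{"x":2.5,"y":0,"z":0,"twist":0},{"x":1.4,"y":0.5,"z":0,"twist":0},{"x":0,"y":0.4,"z":0,"twist":0},{"x":0,"y":0.3,"z":0,"twist":0},{"x":0,"y":0.2,"z":0,"twist":0},{"x":0,"y":0.2,"z":0,"twist":0}]'
python3 -m crank '[{"x":0,"y":0.2,"z":0,"twist":0},{"x":0,"y":0.2,"z":0,"twist":0},{"x":0,"y":0,"z":0,"twist":0}]'
```

```text
time_s: 21.2
tool_pos: [0.4908, -0.3408, 0.1684]
orientation: [0.708, -0.021, 0.706, 0.019]
ft_force: [-0.3, -0.1, 0.1]
grip_width: 0.0005
time_s: 21.45
tool_pos: [0.4899, -0.3369, 0.1665]
orientation: [0.707, -0.02, 0.706, 0.019]
ft_force: [0.2, 0.3, -0.2]
grip_width: 0.0002
```

```bash
python3 -m crank '[{"x":0,"y":0.2,"z":0,"twist":0},{"x":-0.15,"y":0.2,"z":0,"twist":0},{"x":-0.18,"y":0.2,"z":0,"twist":0},{"x":-0.18,"y":0.2,"z":0,"twist":0}]'
python3 -m crank '[{"x":-0.17,"y":0.2,"z":0,"twist":0},{"x":-0.16,"y":0.2,"z":0,"twist":0},{"x":-0.15,"y":0.2,"z":0,"twist":0},{"x":-0.14,"y":0.2,"z":0,"twist":0}]'
```

```text
time_s: 21.78
tool_pos: [0.4891, -0.3293, 0.1707]
orientation: [0.707, -0.019, 0.707, 0.019]
ft_force: [-0.1, -2.7, -1.7]
grip_width: 0.0007
time_s: 22.12
tool_pos: [0.4887, -0.3209, 0.1771]
orientation: [0.707, -0.019, 0.707, 0.019]
ft_force: [-0.0, -2.0, -2.1]
grip_width: 0.0005
```

```bash
python3 -m crank '[{"x":-0.06,"y":0.2,"z":0,"twist":0},{"x":-0.06,"y":0.2,"z":0,"twist":0},{"x":-0.06,"y":0.2,"z":0,"twist":0},{"x":-0.04,"y":0.2,"z":0,"twist":0}]'
python3 -m crank '[{"x":-0.04,"y":0.15,"z":0,"twist":0},{"x":-0.03,"y":0.1,"z":0,"twist":0},{"x":-0.03,"y":0.1,"z":0,"twist":0},{"x":0,"y":0,"z":0,"twist":0}]'
```

```text
time_s: 22.45
tool_pos: [0.4885, -0.3135, 0.1802]
orientation: [0.707, -0.02, 0.706, 0.019]
ft_force: [-1.8, -4.7, 3.5]
grip_width: 0.0004
time_s: 22.78
tool_pos: [0.4884, -0.3094, 0.1804]
orientation: [0.707, -0.019, 0.707, 0.019]
ft_force: [-0.1, -2.7, 2.6]
grip_width: 0.0001
```

```bash
python3 -m crank '[{"x":-0.03,"y":0.1,"z":0,"twist":0},{"x":-0.03,"y":0.1,"z":0,"twist":0},{"x":-0.03,"y":0.1,"z":0,"twist":0},{"x":0,"y":0,"z":0,"twist":0}]'
python3 -m crank '[{"x":-0.03,"y":0.1,"z":0,"twist":0},{"x":-0.02,"y":0.1,"z":0,"twist":0},{"x":0,"y":0,"z":0,"twist":0}]'
python3 -m crank '[{"x":-0.03,"y":0.1,"z":0,"twist":0},{"x":-0.02,"y":0.1,"z":0,"twist":0},{"x":0,"y":0,"z":0,"twist":0}]'
```

```text
time_s: 23.12
tool_pos: [0.4882, -0.307, 0.1812]
orientation: [0.707, -0.02, 0.707, 0.019]
ft_force: [0.9, -4.9, 2.7]
grip_width: 0.0005
time_s: 23.37
tool_pos: [0.4881, -0.305, 0.1817]
orientation: [0.707, -0.02, 0.707, 0.019]
ft_force: [1.5, -5.9, 3.2]
grip_width: 0.0001
time_s: 23.62
tool_pos: [0.488, -0.303, 0.1823]
orientation: [0.707, -0.02, 0.707, 0.019]
ft_force: [0.5, -6.2, 3.8]
grip_width: 0.0005
```

```bash
python3 -m crank '[{"x":-0.05,"y":0.1,"z":0,"twist":0},{"x":-0.05,"y":0.1,"z":0,"twist":0},{"x":0,"y":0,"z":0,"twist":0}]'
python3 -m crank '[{"x":-0.05,"y":0.1,"z":0,"twist":0},{"x":-0.05,"y":0.1,"z":0,"twist":0},{"x":0,"y":0,"z":0,"twist":0}]'
```

```text
time_s: 23.87
tool_pos: [0.4879, -0.3008, 0.1829]
orientation: [0.707, -0.019, 0.707, 0.019]
ft_force: [1.4, -5.4, 3.2]
grip_width: 0.0006
time_s: 24.12
tool_pos: [0.4877, -0.2985, 0.1834]
orientation: [0.707, -0.019, 0.707, 0.02]
ft_force: [1.9, -3.7, 0.8]
grip_width: 0.0005
```

```bash
python3 -m crank '[{"x":-0.05,"y":0.1,"z":0,"twist":0},{"x":-0.05,"y":0.1,"z":0,"twist":0},{"x":0,"y":0,"z":0,"twist":0}]'
python3 -m crank '[{"x":0,"y":0.1,"z":0,"twist":0},{"x":0,"y":0.1,"z":0,"twist":0},{"x":0,"y":0,"z":0,"twist":0}]'
```

```text
time_s: 24.37
tool_pos: [0.4875, -0.2963, 0.1839]
orientation: [0.707, -0.019, 0.707, 0.02]
ft_force: [1.9, -4.0, -2.0]
grip_width: 0.0005
time_s: 24.62
tool_pos: [0.4873, -0.2944, 0.1842]
orientation: [0.707, -0.019, 0.707, 0.02]
ft_force: [1.6, -4.0, -2.3]
grip_width: 0.0004
```

```bash
python3 -m crank '[{"x":0,"y":0.1,"z":0,"twist":0},{"x":0,"y":0.1,"z":0,"twist":0},{"x":0,"y":0,"z":0,"twist":0}]'
python3 -m crank '[{"x":0,"y":0.1,"z":0,"twist":0},{"x":0,"y":0.1,"z":0,"twist":0},{"x":0,"y":0,"z":0,"twist":0}]'
python3 -m crank '[{"x":0,"y":0.1,"z":0,"twist":0},{"x":0,"y":0,"z":0,"twist":0}]'
```

```text
time_s: 24.87
tool_pos: [0.4872, -0.2925, 0.1844]
orientation: [0.707, -0.019, 0.707, 0.02]
ft_force: [1.5, -3.4, -2.5]
grip_width: 0.0005
time_s: 25.12
tool_pos: [0.487, -0.2906, 0.1846]
orientation: [0.707, -0.019, 0.707, 0.019]
ft_force: [1.4, -4.0, -2.9]
grip_width: 0.0003
time_s: 25.28
tool_pos: [0.487, -0.2897, 0.1847]
orientation: [0.707, -0.019, 0.707, 0.019]
ft_force: [0.9, -5.0, -3.2]
grip_width: 0.0008
```

```bash
python3 -m crank '[{"x":0,"y":0.1,"z":0,"twist":0},{"x":0,"y":0.1,"z":0,"twist":0},{"x":0,"y":0,"z":0,"twist":0}]'
python3 -m crank '[{"x":0,"y":0.1,"z":0,"twist":0},{"x":0,"y":0,"z":0,"twist":0}]'
python3 -m crank '[{"x":0,"y":0.1,"z":0,"twist":0},{"x":0,"y":0,"z":0,"twist":0}]'
```

```text
time_s: 25.53
tool_pos: [0.4868, -0.2877, 0.1847]
orientation: [0.707, -0.019, 0.707, 0.019]
ft_force: [0.1, -4.5, -2.5]
grip_width: 0.0003
time_s: 25.7
tool_pos: [0.4868, -0.2867, 0.1848]
orientation: [0.707, -0.019, 0.707, 0.019]
ft_force: [1.3, -4.4, -3.4]
grip_width: 0.0007
time_s: 25.87
tool_pos: [0.4867, -0.2857, 0.1848]
orientation: [0.707, -0.019, 0.707, 0.019]
ft_force: [0.6, -5.5, -2.9]
grip_width: 0.0008
```

```bash
python3 -m crank '[{"x":0,"y":0.1,"z":0,"twist":0},{"x":0,"y":0,"z":0,"twist":0}]'
python3 -m crank '[{"x":0,"y":0.1,"z":0,"twist":0},{"x":0,"y":0,"z":0,"twist":0}]'
python3 -m crank '[{"x":0,"y":0.07,"z":0,"twist":0},{"x":0,"y":0,"z":0,"twist":0}]'
```

```text
time_s: 26.03
tool_pos: [0.4867, -0.285, 0.1849]
orientation: [0.707, -0.02, 0.707, 0.019]
ft_force: [1.0, -6.2, -2.9]
grip_width: 0.0004
time_s: 26.2
tool_pos: [0.4866, -0.2845, 0.1849]
orientation: [0.707, -0.02, 0.707, 0.018]
ft_force: [1.3, -7.9, -4.2]
grip_width: 0.0005
time_s: 26.37
tool_pos: [0.4866, -0.2841, 0.1849]
orientation: [0.707, -0.02, 0.707, 0.018]
ft_force: [1.8, -9.4, -4.3]
grip_width: 0.0002
```

```bash
python3 -m crank '[{"x":0,"y":0.05,"z":0,"twist":0},{"x":0,"y":0,"z":0,"twist":0}]'
python3 -m crank '[{"x":0,"y":-0.5,"z":0,"twist":0},{"x":-1,"y":-1,"z":0,"twist":0},{"x":-3,"y":0,"z":0,"twist":0},{"x":-3,"y":0,"z":0,"twist":0},{"x":-1,"y":3.5,"z":0,"twist":0},{"x":0,"y":4,"z":0,"twist":0},{"x":0,"y":4,"z":0,"twist":0},{"x":0,"y":4,"z":0,"twist":0}]'
python3 -m crank '[{"x":0,"y":4,"z":0,"twist":0},{"x":0,"y":2,"z":0,"twist":0},{"x":0,"y":0,"z":0,"twist":0},{"x":0,"y":0,"z":0,"twist":0}]'
```

```text
time_s: 26.53
tool_pos: [0.4865, -0.2839, 0.1849]
orientation: [0.707, -0.02, 0.707, 0.018]
ft_force: [2.1, -9.0, -5.1]
grip_width: 0.0006
time_s: 27.2
tool_pos: [0.4784, -0.1405, 0.2657]
orientation: [0.707, -0.019, 0.707, 0.02]
ft_force: [1.0, 0.2, 0.1]
grip_width: 0.0001
time_s: 27.53
tool_pos: [0.4755, -0.0815, 0.2655]
orientation: [0.707, -0.02, 0.707, 0.021]
ft_force: [-0.3, -0.1, 0.1]
grip_width: 0.0006
```

```bash
python3 -m crank '[{"x":3,"y":0,"z":0,"twist":0},{"x":3,"y":0,"z":0,"twist":0},{"x":1.8,"y":0,"z":0,"twist":0},{"x":0,"y":-0.4,"z":0,"twist":0},{"x":0,"y":-0.4,"z":0,"twist":0},{"x":0,"y":-0.4,"z":0,"twist":0},{"x":0,"y":-0.2,"z":0,"twist":0},{"x":0,"y":0,"z":0,"twist":0}]'
python3 -m crank '[{"x":0,"y":-0.2,"z":0,"twist":0},{"x":0,"y":-0.2,"z":0,"twist":0},{"x":0,"y":-0.1,"z":0,"twist":0},{"x":0,"y":0,"z":0,"twist":0}]'
```

```text
time_s: 28.2
tool_pos: [0.4772, -0.0978, 0.1889]
orientation: [0.708, -0.019, 0.706, 0.019]
ft_force: [-0.4, -0.4, -0.9]
grip_width: 0.0004
time_s: 28.53
tool_pos: [0.477, -0.1016, 0.1875]
orientation: [0.707, -0.019, 0.707, 0.02]
ft_force: [-0.1, 1.3, 0.8]
grip_width: 0.0003
```

```bash
python3 -m crank '[{"x":0,"y":-0.1,"z":0,"twist":0},{"x":0,"y":0,"z":0,"twist":0}]'
python3 -m crank '[{"x":0,"y":-0.1,"z":0,"twist":0},{"x":0,"y":0,"z":0,"twist":0}]'
python3 -m crank '[{"x":0,"y":-0.1,"z":0,"twist":0},{"x":0,"y":0,"z":0,"twist":0}]'
```

```text
time_s: 28.7
tool_pos: [0.477, -0.1021, 0.1874]
orientation: [0.707, -0.019, 0.707, 0.02]
ft_force: [-0.6, 4.3, 4.3]
grip_width: 0.0009
time_s: 28.87
tool_pos: [0.4771, -0.1028, 0.1875]
orientation: [0.707, -0.019, 0.707, 0.02]
ft_force: [-0.2, 5.4, 3.9]
grip_width: 0.0005
time_s: 29.03
tool_pos: [0.4771, -0.1034, 0.1875]
orientation: [0.707, -0.019, 0.707, 0.021]
ft_force: [-0.3, 7.0, 4.3]
grip_width: 0.0005
```

```bash
python3 -m crank '[{"x":0,"y":-0.1,"z":0,"twist":0},{"x":0,"y":0,"z":0,"twist":0}]'
python3 -m crank '[{"x":0,"y":-0.06,"z":0,"twist":0},{"x":0,"y":0,"z":0,"twist":0}]'
```

```text
time_s: 29.2
tool_pos: [0.4772, -0.104, 0.1875]
orientation: [0.707, -0.019, 0.707, 0.021]
ft_force: [-0.5, 9.3, 4.1]
grip_width: 0.0005
time_s: 29.37
tool_pos: [0.4772, -0.1043, 0.1875]
orientation: [0.707, -0.018, 0.707, 0.022]
ft_force: [-1.0, 10.9, 4.7]
grip_width: 0.0002
```

```bash
python3 -m crank '[{"x":0,"y":0.5,"z":0,"twist":0},{"x":-1,"y":1,"z":0,"twist":0},{"x":-3,"y":0,"z":0,"twist":0},{"x":-3,"y":0,"z":0,"twist":0},{"x":-1,"y":-3.5,"z":0,"twist":0},{"x":0,"y":-4,"z":0,"twist":0},{"x":0,"y":-4,"z":0,"twist":0},{"x":0,"y":-4,"z":0,"twist":0}]'
python3 -m crank '[{"x":0,"y":-4,"z":0,"twist":0},{"x":0,"y":-2.3,"z":0,"twist":0},{"x":0,"y":0,"z":0,"twist":0},{"x":0,"y":0,"z":0,"twist":0}]'
```

```text
time_s: 30.03
tool_pos: [0.4847, -0.2474, 0.2683]
orientation: [0.707, -0.02, 0.706, 0.019]
ft_force: [0.3, 0.2, -0.3]
grip_width: 0.0001
time_s: 30.37
tool_pos: [0.4879, -0.3098, 0.2668]
orientation: [0.706, -0.018, 0.707, 0.019]
ft_force: [0.8, 0.7, 0.1]
grip_width: 0.0007
```

```bash
python3 -m crank '[{"x":3,"y":0,"z":0,"twist":0},{"x":3,"y":0,"z":0,"twist":0},{"x":1.9,"y":0,"z":0,"twist":0},{"x":0,"y":0.4,"z":0,"twist":0},{"x":0,"y":0.4,"z":0,"twist":0},{"x":0,"y":0.4,"z":0,"twist":0},{"x":0,"y":0.4,"z":0,"twist":0},{"x":0,"y":0,"z":0,"twist":0}]'
python3 -m crank '[{"x":0,"y":0.2,"z":0,"twist":0},{"x":0,"y":0.2,"z":0,"twist":0},{"x":0,"y":0.1,"z":0,"twist":0},{"x":0,"y":0,"z":0,"twist":0}]'
python3 -m crank '[{"x":0,"y":0.1,"z":0,"twist":0},{"x":0,"y":0,"z":0,"twist":0}]'
```

```text
time_s: 31.03
tool_pos: [0.4881, -0.2922, 0.1905]
orientation: [0.708, -0.02, 0.706, 0.019]
ft_force: [-0.1, 0.6, -0.0]
grip_width: 0.0006
time_s: 31.37
tool_pos: [0.4871, -0.2879, 0.1882]
orientation: [0.707, -0.019, 0.707, 0.019]
ft_force: [0.5, -0.3, -0.5]
grip_width: 0.0007
time_s: 31.53
tool_pos: [0.4869, -0.287, 0.1879]
orientation: [0.707, -0.019, 0.707, 0.019]
ft_force: [0.1, 0.3, 0.3]
grip_width: 0.0
```

```bash
python3 -m crank '[{"x":0,"y":0.1,"z":0,"twist":0},{"x":0,"y":0.1,"z":0,"twist":0},{"x":0,"y":0,"z":0,"twist":0}]'
python3 -m crank '[{"x":0,"y":0.1,"z":0,"twist":0},{"x":0,"y":0,"z":0,"twist":0}]'
python3 -m crank '[{"x":0,"y":0.1,"z":0,"twist":0},{"x":0,"y":0,"z":0,"twist":0}]'
```

```text
time_s: 31.78
tool_pos: [0.4868, -0.2853, 0.1879]
orientation: [0.707, -0.02, 0.707, 0.019]
ft_force: [-0.1, -0.7, -0.3]
grip_width: 0.001
time_s: 31.95
tool_pos: [0.4868, -0.2849, 0.188]
orientation: [0.707, -0.02, 0.707, 0.018]
ft_force: [0.4, -5.6, -2.3]
grip_width: 0.0002
time_s: 32.12
tool_pos: [0.4867, -0.2842, 0.188]
orientation: [0.707, -0.02, 0.707, 0.018]
ft_force: [0.5, -5.9, -1.6]
grip_width: 0.0003
```

```bash
python3 -m crank '[{"x":0,"y":0.1,"z":0,"twist":0},{"x":0,"y":0,"z":0,"twist":0}]'
python3 -m crank '[{"x":0,"y":0.1,"z":0,"twist":0},{"x":0,"y":0,"z":0,"twist":0}]'
```

```text
time_s: 32.28
tool_pos: [0.4866, -0.2836, 0.188]
orientation: [0.707, -0.02, 0.707, 0.018]
ft_force: [1.0, -8.0, -2.3]
grip_width: 0.0006
time_s: 32.45
tool_pos: [0.4866, -0.283, 0.1881]
orientation: [0.707, -0.02, 0.707, 0.017]
ft_force: [0.9, -9.9, -3.8]
grip_width: 0.0005
```

```bash
python3 -m crank '[{"x":0,"y":-0.5,"z":0,"twist":0},{"x":-1,"y":-1,"z":0,"twist":0},{"x":-3,"y":0,"z":0,"twist":0},{"x":-3,"y":0,"z":0,"twist":0},{"x":-1,"y":3.5,"z":0,"twist":0},{"x":0,"y":4,"z":0,"twist":0},{"x":0,"y":4,"z":0,"twist":0},{"x":0,"y":4,"z":0,"twist":0}]'
python3 -m crank '[{"x":0,"y":4,"z":0,"twist":0},{"x":0,"y":2,"z":0,"twist":0},{"x":0,"y":0,"z":0,"twist":0},{"x":0,"y":0,"z":0,"twist":0}]'
python3 -m crank '[{"x":3,"y":0,"z":0,"twist":0},{"x":3,"y":0,"z":0,"twist":0},{"x":1.8,"y":0,"z":0,"twist":0},{"x":0,"y":-0.4,"z":0,"twist":0},{"x":0,"y":-0.4,"z":0,"twist":0},{"x":0,"y":-0.4,"z":0,"twist":0},{"x":0,"y":-0.2,"z":0,"twist":0},{"x":0,"y":0,"z":0,"twist":0}]'
```

```text
time_s: 33.12
tool_pos: [0.4786, -0.1396, 0.2684]
orientation: [0.707, -0.019, 0.707, 0.02]
ft_force: [1.6, -1.1, -0.0]
grip_width: 0.0002
time_s: 33.45
tool_pos: [0.4757, -0.0804, 0.2684]
orientation: [0.707, -0.02, 0.707, 0.02]
ft_force: [0.1, 0.5, 0.0]
grip_width: 0.0004
time_s: 34.12
tool_pos: [0.4771, -0.0964, 0.1919]
orientation: [0.708, -0.019, 0.706, 0.019]
ft_force: [0.4, 0.1, -0.2]
grip_width: 0.0009
```

Match the earlier height (0.1875) and approach.

```bash
python3 -m crank '[{"x":0.25,"y":-0.2,"z":0,"twist":0},{"x":0,"y":-0.2,"z":0,"twist":0},{"x":0,"y":-0.1,"z":0,"twist":0},{"x":0,"y":0,"z":0,"twist":0},{"x":0,"y":0,"z":0,"twist":0}]'
python3 -m crank '[{"x":0,"y":-0.1,"z":0,"twist":0},{"x":0,"y":0,"z":0,"twist":0}]'
python3 -m crank '[{"x":0,"y":-0.1,"z":0,"twist":0},{"x":0,"y":0,"z":0,"twist":0}]'
```

```text
time_s: 34.53
tool_pos: [0.4767, -0.1003, 0.1876]
orientation: [0.707, -0.019, 0.707, 0.019]
ft_force: [-0.9, 0.5, 0.6]
grip_width: 0.0006
time_s: 34.7
tool_pos: [0.4768, -0.1013, 0.1876]
orientation: [0.707, -0.019, 0.707, 0.019]
ft_force: [-1.2, 0.0, 0.1]
grip_width: 0.0006
time_s: 34.87
tool_pos: [0.4769, -0.1021, 0.1875]
orientation: [0.707, -0.019, 0.707, 0.02]
ft_force: [-1.4, 1.1, -0.3]
grip_width: 0.0006
```

```bash
python3 -m crank '[{"x":0,"y":-0.1,"z":0,"twist":0},{"x":0,"y":0,"z":0,"twist":0}]'
python3 -m crank '[{"x":0,"y":-0.1,"z":0,"twist":0},{"x":0,"y":0,"z":0,"twist":0}]'
python3 -m crank '[{"x":0,"y":-0.1,"z":0,"twist":0},{"x":0,"y":0,"z":0,"twist":0}]'
```

```text
time_s: 35.03
tool_pos: [0.4769, -0.1025, 0.1875]
orientation: [0.707, -0.019, 0.707, 0.02]
ft_force: [-0.5, 5.9, 1.3]
grip_width: 0.0006
time_s: 35.2
tool_pos: [0.4769, -0.1032, 0.1876]
orientation: [0.707, -0.019, 0.707, 0.021]
ft_force: [-0.6, 6.3, 0.8]
grip_width: 0.0003
time_s: 35.37
tool_pos: [0.477, -0.1038, 0.1876]
orientation: [0.707, -0.019, 0.707, 0.021]
ft_force: [-0.6, 8.2, 0.9]
grip_width: 0.0005
```

```bash
python3 -m crank '[{"x":0,"y":-0.1,"z":0,"twist":0},{"x":0,"y":0,"z":0,"twist":0},{"x":0,"y":0,"z":0,"twist":0}]'
python3 -m crank '[{"x":0,"y":0.5,"z":0,"twist":0},{"x":-1,"y":1,"z":0,"twist":0},{"x":-3,"y":0,"z":0,"twist":0},{"x":-3,"y":0,"z":0,"twist":0},{"x":-1,"y":-3.5,"z":0,"twist":0},{"x":0,"y":-4,"z":0,"twist":0},{"x":0,"y":-4,"z":0,"twist":0},{"x":0,"y":-4,"z":0,"twist":0}]'
python3 -m crank '[{"x":0,"y":-4,"z":0,"twist":0},{"x":0,"y":-2.3,"z":0,"twist":0},{"x":0,"y":0,"z":0,"twist":0},{"x":0,"y":0,"z":0,"twist":0}]'
```

```text
time_s: 35.62
tool_pos: [0.477, -0.1043, 0.1876]
orientation: [0.707, -0.018, 0.707, 0.022]
ft_force: [-2.8, 9.9, 2.5]
grip_width: 0.0002
time_s: 36.28
tool_pos: [0.4848, -0.2475, 0.2692]
orientation: [0.707, -0.02, 0.706, 0.019]
ft_force: [0.6, 0.4, 0.9]
grip_width: 0.0005
time_s: 36.62
tool_pos: [0.488, -0.3098, 0.2677]
orientation: [0.707, -0.019, 0.707, 0.019]
ft_force: [0.0, 0.7, -0.2]
grip_width: 0.0003
```

```bash
python3 -m crank '[{"x":3,"y":0,"z":0,"twist":0},{"x":3,"y":0,"z":0,"twist":0},{"x":2,"y":0,"z":0,"twist":0},{"x":0,"y":0.4,"z":0,"twist":0},{"x":0,"y":0.4,"z":0,"twist":0},{"x":0,"y":0.4,"z":0,"twist":0},{"x":0,"y":0.4,"z":0,"twist":0},{"x":0,"y":0,"z":0,"twist":0}]'
python3 -m crank '[{"x":0,"y":0.2,"z":0,"twist":0},{"x":0,"y":0.2,"z":0,"twist":0},{"x":0,"y":0.2,"z":0,"twist":0},{"x":0,"y":0.1,"z":0,"twist":0},{"x":0,"y":0,"z":0,"twist":0}]'
python3 -m crank '[{"x":0,"y":0.1,"z":0,"twist":0},{"x":0,"y":0,"z":0,"twist":0}]'
python3 -m crank '[{"x":0,"y":0.1,"z":0,"twist":0},{"x":0,"y":0,"z":0,"twist":0}]'
```

```text
time_s: 37.28
tool_pos: [0.4881, -0.2922, 0.19]
orientation: [0.708, -0.02, 0.706, 0.019]
ft_force: [-0.5, 0.7, 0.5]
grip_width: 0.0005
time_s: 37.7
tool_pos: [0.4869, -0.2859, 0.1875]
orientation: [0.707, -0.019, 0.707, 0.019]
ft_force: [0.1, 0.4, -0.2]
grip_width: 0.0004
time_s: 37.87
tool_pos: [0.4868, -0.2853, 0.1875]
orientation: [0.707, -0.02, 0.707, 0.019]
ft_force: [0.3, -2.3, -0.4]
grip_width: 0.0005
time_s: 38.03
tool_pos: [0.4868, -0.2849, 0.1875]
orientation: [0.707, -0.02, 0.707, 0.018]
ft_force: [1.0, -5.8, -2.0]
grip_width: 0.0003
```

```bash
python3 -m crank '[{"x":0,"y":0.1,"z":0,"twist":0},{"x":0,"y":0,"z":0,"twist":0}]'
python3 -m crank '[{"x":0,"y":0.1,"z":0,"twist":0},{"x":0,"y":0,"z":0,"twist":0}]'
python3 -m crank '[{"x":0,"y":0.08,"z":0,"twist":0},{"x":0,"y":0,"z":0,"twist":0},{"x":0,"y":0,"z":0,"twist":0}]'
```

```text
time_s: 38.2
tool_pos: [0.4867, -0.2842, 0.1876]
orientation: [0.707, -0.02, 0.707, 0.018]
ft_force: [0.5, -7.1, -1.3]
grip_width: 0.0003
time_s: 38.37
tool_pos: [0.4866, -0.2837, 0.1875]
orientation: [0.707, -0.02, 0.707, 0.018]
ft_force: [1.2, -8.3, -2.2]
grip_width: 0.001
time_s: 38.62
tool_pos: [0.4866, -0.2832, 0.1876]
orientation: [0.707, -0.02, 0.707, 0.017]
ft_force: [1.4, -9.8, -2.5]
grip_width: 0.0003
```

```bash
python3 -m crank '[{"x":0,"y":-0.5,"z":0,"twist":0},{"x":-1,"y":-1,"z":0,"twist":0},{"x":-3,"y":-1,"z":0,"twist":0},{"x":-3,"y":-2,"z":0,"twist":0},{"x":-1,"y":-2,"z":0,"twist":0},{"x":0,"y":0,"z":0,"twist":0},{"x":0,"y":0,"z":0,"twist":0}]'
python3 - <<'E'
from h import *
for n in("top","scene","wrist"):
    snap(n,"f_"+n)
a=cv2.imread("pics/f_top.png")[215:305,335:465]; b=cv2.imread("pics/f_scene.png")[185:275,160:290]
f=lambda i:cv2.resize(i,(780,540)[:2],interpolation=cv2.INTER_CUBIC)
cv2.imwrite("pics/f_t.png",f(a));cv2.imwrite("pics/f_s.png",f(b))
p,R,s=pose();print(s["time_s"],s["ft_force"])
E
```

```text
time_s: 39.2
tool_pos: [0.4903, -0.3465, 0.2677]
orientation: [0.707, -0.019, 0.707, 0.019]
ft_force: [-0.6, 0.7, 0.4]
grip_width: 0.0004
39.35 [0.41839459 0.17536016 0.20988696]
```

View pics/f_t.png

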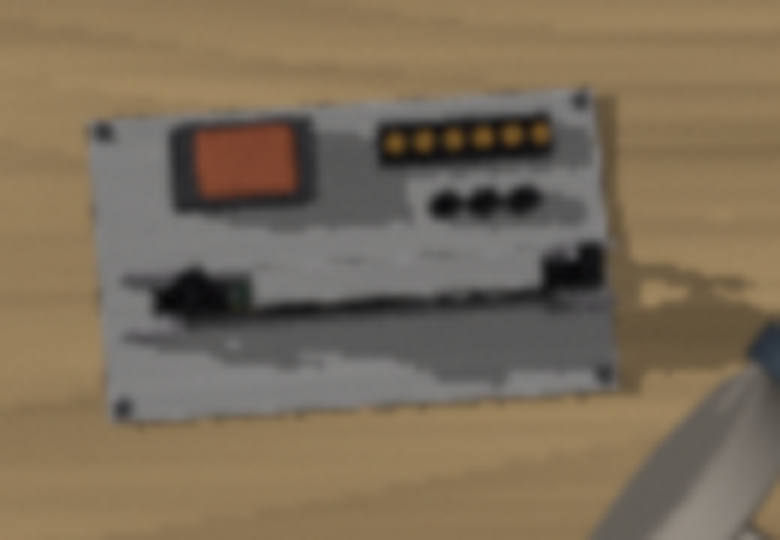

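View pics/f_s.png

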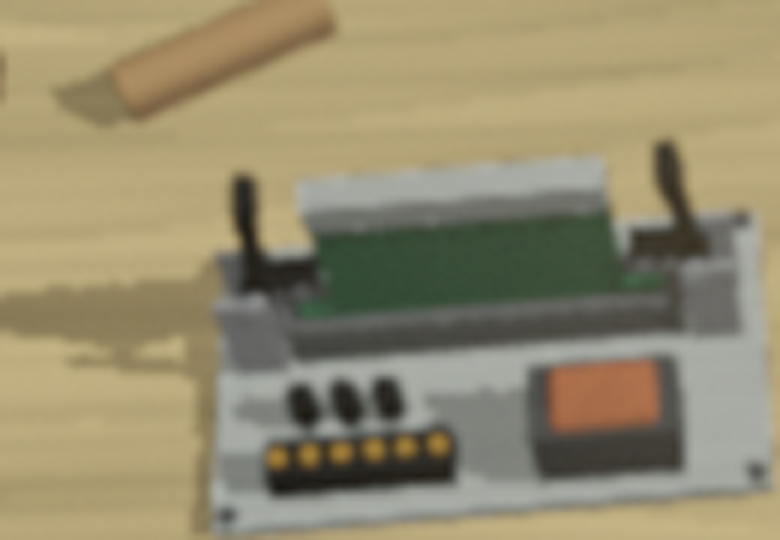

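View pics/f_wrist.png

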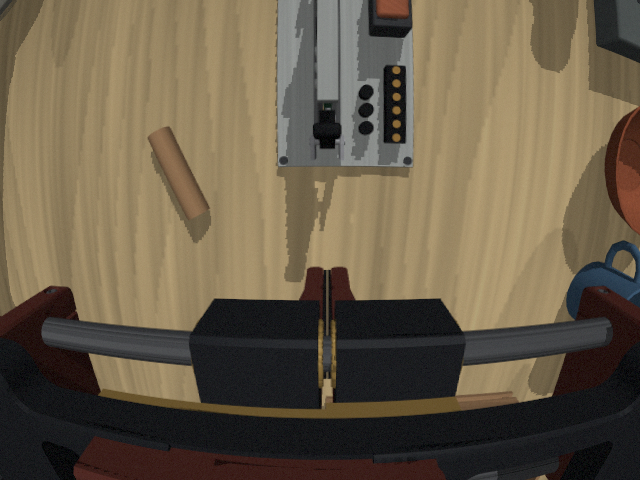

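```bash
python3 -m crank '[{"x":0,"y":4,"z":0,"twist":0},{"x":0,"y":4,"z":0,"twist":0},{"x":0,"y":4,"z":0,"twist":0},{"x":0,"y":4,"z":0,"twist":0},{"x":0,"y":4,"z":0,"twist":0},{"x":0,"y":4,"z":0,"twist":0},{"x":0,"y":2.7,"z":0,"twist":0},{"x":0,"y":0,"z":0,"twist":0}]'
python3 -m crank '[{"x":0,"y":0,"z":0,"twist":0},{"x":3,"y":0,"z":0,"twist":0},{"x":3,"y":0,"z":0,"twist":0},{"x":1.95,"y":0,"z":0,"twist":0},{"x":0,"y":0,"z":0,"twist":0},{"x":0,"y":0,"z":0,"twist":0}]'
```

```text
time_s: 40.02
tool_pos: [0.4747, -0.0745, 0.2668]
orientation: [0.706, -0.021, 0.707, 0.023]
ft_force: [-0.1, 0.6, -0.2]
grip_width: 0.0003
time_s: 40.52
tool_pos: [0.4749, -0.0802, 0.1867]
orientation: [0.706, -0.019, 0.708, 0.019]
ft_force: [0.3, 0.1, 0.8]
grip_width: 0.0005
```

```bash
python3 -m crank '[{"x":0,"y":-0.4,"z":0,"twist":0},{"x":0,"y":-0.4,"z":0,"twist":0},{"x":0,"y":-0.4,"z":0,"twist":0},{"x":0,"y":-0.4,"z":0,"twist":0},{"x":0,"y":-0.3,"z":0,"twist":0},{"x":0,"y":-0.2,"z":0,"twist":0},{"x":0,"y":0,"z":0,"twist":0},{"x":0,"y":0,"z":0,"twist":0}]'
python3 -m crank '[{"x":0,"y":-0.1,"z":0,"twist":0},{"x":0,"y":0,"z":0,"twist":0}]'
```

```text
time_s: 41.18
tool_pos: [0.4767, -0.1006, 0.1881]
orientation: [0.707, -0.019, 0.707, 0.019]
ft_force: [-0.9, -0.1, -0.1]
grip_width: 0.0002
time_s: 41.35
tool_pos: [0.4768, -0.1015, 0.188]
orientation: [0.707, -0.019, 0.707, 0.019]
ft_force: [0.7, 0.1, 0.6]
grip_width: 0.0007
```

```bash
python3 -m crank '[{"x":0,"y":-0.1,"z":0,"twist":0},{"x":0,"y":0,"z":0,"twist":0}]'
python3 -m crank '[{"x":0,"y":-0.1,"z":0,"twist":0},{"x":0,"y":0,"z":0,"twist":0}]'
python3 -m crank '[{"x":0,"y":-0.1,"z":0,"twist":0},{"x":0,"y":0,"z":0,"twist":0}]'
python3 -m crank '[{"x":0,"y":-0.1,"z":0,"twist":0},{"x":0,"y":0,"z":0,"twist":0}]'
```

```text
time_s: 41.52
tool_pos: [0.4768, -0.1022, 0.188]
orientation: [0.707, -0.019, 0.707, 0.02]
ft_force: [-0.0, 1.0, 0.7]
grip_width: 0.0005
time_s: 41.68
tool_pos: [0.4769, -0.1027, 0.188]
orientation: [0.707, -0.019, 0.707, 0.02]
ft_force: [-1.0, 5.1, 0.3]
grip_width: 0.0004
time_s: 41.85
tool_pos: [0.477, -0.1033, 0.188]
orientation: [0.707, -0.019, 0.707, 0.021]
ft_force: [0.5, 5.3, 1.8]
grip_width: 0.0004
time_s: 42.02
tool_pos: [0.477, -0.1039, 0.188]
orientation: [0.707, -0.018, 0.707, 0.021]
ft_force: [-0.7, 8.7, 1.3]
grip_width: 0.0004
```

```bash
python3 -m crank '[{"x":0,"y":-0.08,"z":0,"twist":0},{"x":0,"y":0,"z":0,"twist":0},{"x":0,"y":0,"z":0,"twist":0}]'
python3 -m crank '[{"x":0,"y":0.5,"z":0,"twist":0},{"x":-1,"y":1,"z":0,"twist":0},{"x":-3,"y":1,"z":0,"twist":0},{"x":-3,"y":2,"z":0,"twist":0},{"x":-1,"y":2,"z":0,"twist":0},{"x":0,"y":0,"z":0,"twist":0},{"x":0,"y":0,"z":0,"twist":0}]'
python3 - <<'E'
from h import *
c,_=snap("scene","g_s"); b=cv2.imread("pics/g_s.png")[185:275,160:290]
cv2.imwrite("pics/g_sz.png",cv2.resize(b,(780,540),interpolation=cv2.INTER_CUBIC))
E
```

```text
time_s: 42.27
tool_pos: [0.477, -0.1043, 0.188]
orientation: [0.707, -0.018, 0.707, 0.022]
ft_force: [-1.0, 8.9, 2.0]
grip_width: 0.0005
time_s: 42.85
tool_pos: [0.4738, -0.0409, 0.2694]
orientation: [0.708, -0.02, 0.706, 0.019]
ft_force: [0.5, -0.2, -0.7]
grip_width: 0.0001
```

View pics/g_sz.png

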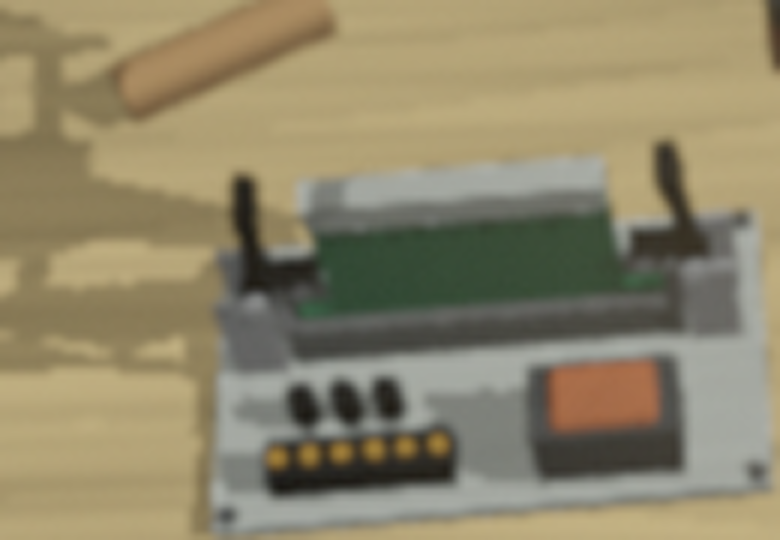

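The last picture shows no change. Both levers stand in at about (245,180) and (665,145), and the board is level in the slot. I'm handing the job in.

```bash
python3 - <<'E'
from bench import r
print(r.close_job())
E
```

```text
the job is handed in; nothing more can be done
None
```

The board is in the cage with both levers swung home, and I handed the job in at about 43 s. The hand-in reports no verdict, so success isn't confirmed.

- **Placing:** I took the board from the stand by its grip rail and lowered it into the slot until the spring contacts took its weight. I then let go with both levers still open.
- **Levers:** I pushed the levers with closed fingers only, in the order left, right, left, right, left, right, left. Each came up hard at roughly 9–11 N. The highest resultant force I read was about 12 N, against the 18 N limit.
- **Last checks:** On the last two presses each lever stopped within 0.3 mm of where it had before. The final pictures show both levers in, the board upright and level, and the gripper clear. The bystanders in view had not visibly moved.
- **Not confirmed:**
  - I could not measure how hard the board bears on the hidden seats; I judged that only from the levers stopping hard at the same place.
  - On some presses the force stayed nearly flat for about 0.6 mm at 5–6 N before rising. On the repeat presses I put this down to arm compliance, but a slight lever movement is possible.
  - The board may have shifted 1–2 mm toward the −y end, which is within the 6 mm limit.

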